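# Turn the leaf of the tasting book and hold it down

## Robot

A 7-joint arm with a two-finger parallel gripper is mounted at the origin on a cart in front of the work surface, level with it; the furniture and walls round the work are solid. World frame = base frame: x ahead of the robot, y to its left, z up, the work surface at z = 0. Lengths are in m, angles in rad, forces in N, time in s.
With the tool pointing down it reaches from about 0.4 to 0.85 m from the base axis. Payload 4.5 kg.
Tool frame: the origin (TCP) lies midway between the tips of the shut fingers; the grasp point (between the pads) lies 19 mm behind it; z points along the fingers, y is the direction in which the jaws open and shut (so a half turn about z gives the same grasp; the last joint's range is limited). The gripper opens to 88 mm and grips with 3 to 60 N. Pads are 18 mm wide; open, the fingers measure 123 mm over their backs; the gripper's body (75 mm by 187 mm) begins 45 mm behind the grasp point.
Start: joints at [1.309, 0.689, -0.195, 1.565, 0.157, 0.902, -0.215], TCP at [0.182, -0.598, 0.239] pointing down, gripper open.
Joint ranges: [-3.01, 3.01], [-0.46, 2.08], [-1.47, 1.51], [0.13, 2.56], [-1, 4.14], [0.04, 2.09], [-2.66, 2.66]. Speed limits (rad/s): [2.57, 2.57, 3.14, 3.14, 3.14, 3.14, 3.14].

## Interface

Orientations are given as a unit quaternion [x, y, z, w].
In Python, from plant import r gives the robot as it stands. The module is installed in compiled form; this text tells all that it offers.
- The arm moves only by the tool carry_out, never from a script. Its argument "commands" is a list of rows, each a list of 6 numbers: the shift along the tool's x, y, z in m, then the turn, a rotation vector about the tool's x, y, z in degrees. In form: [[dx, dy, dz, wx, wy, wz], ...]. A call has 1 to 12 rows; each row is the pose to reach, as a shift and turn from the pose commanded when the call began, along the tool's axes at that moment; what a row does not reach only later rows make up. A row lasts 1/10 s, in which the tool goes at most 50 mm and 8.59 degrees, less where a joint would pass 70% of its speed; a pose out of reach is approached as far as the arm can. A call with a gripper value outside its range is refused whole. "fingers" is the closure in counts, from 0 (fully open) to 255 (shut), set as the call begins (left out, the last holds). The fingers move at their own pace and stop on an object; "grip_force" is the grip in N (left out, the last holds). Time passes only in rows, so rows that repeat a pose let the fingers close. It gives the time, the measured TCP pose, the force and the opening at its end, in the units of the state.
- r.get_state(): the state, without advancing time (a new reading comes with each control period).
- r.snapshot(name): name is "scene" or "top" or "wrist"; returns a dict with "img" (400x640x3 uint8, blue, green, red), "intrinsics" (3x3 intrinsics, pixels), "k1" (the pictures are not rectified: a ray, as slopes to the right and down, at radius r is drawn at 1 + k1 r^2 times it, then the intrinsics apply), "extrinsics" (4x4, takes a point from camera to world coordinates); the wrist camera has in their place "tool_from_camera" (4x4, takes a point from camera to tool coordinates, whose origin is the TCP and whose axes are the flange's). Camera axes: x right, y down, z forward; pixel columns grow to the right and rows downward; lengths in m; the calibration is good to about 2 mm. A picture is of the moment at which its call begins: read the wrist's pose just before it. There is no depth.
- r.finish_job(): hands the job in, once; it reports no verdict.
Trained networks look in a picture, given as the dict that the camera call returned (one of the last four; its "shot" number tells which), for a name from the list of things; names that differ only in an ending like _2 or _b are one class to them, and where a whole thing is asked for, a point or a joint stands for the part that bears it (a point fixed in the world has none). Each returns a list of dicts, best first, with "p" (0 to 1); they miss things now and then, are a little off and sometimes report something else, mostly with a low value. They report only what shows in the picture. A call takes as long as a camera call.
- r.spot_in(picture, label): "xyz" ([x, y, z] in m, in world coordinates, good to about 4 mm: the middle of the surface that is visible of it).
- r.spot_point(picture, label): "xyz" ([x, y, z] in m, in world coordinates, good to about 4 mm: a listed point, or the origin of a listed thing).
The state is a dict: "clock": time; "q": joint angles; "qd": joint speeds; "joint_torque": joint torques, N m; "tool_pos": TCP position; "eef_rot": TCP orientation; "contact_force": force on the tool from outside, world axes, zero at the start; "moment": the same for the moment, N m; "opening": opening from 0.0 (shut) to 1.0 (fully open).
Only numpy, scipy, OpenCV 4.12 (cv2) and the standard library are available. Lean on these libraries where they do the work, as an engineer would, in place of code of your own. Each camera call takes 0.05 s, during which the arm holds its last target.

## Task

Turn the tasting book to its next page: push the right-hand page holder fully aside and leave it there, push the leaf up by its green tab and over the spine until it lies flat on the left, then push the left-hand holder straight back over the leaf, so that it stays down when the book goes to the table. Only push, with the outside of the fingers: take hold of nothing, neither lift the book nor shove it about, and leave the things around it where they stand.

Things in the scene. Friction and masses are not known exactly. Their poses are not given: they have to be found in the camera images.
- book: Tasting book: dark walnut plinth with two level page boards, 212 mm wide (y), 182 mm deep (x), about 0.9 kg, loose on rubber feet. Origin: underside on the counter, below the spine; x along the spine away from the reader, y to the reader's left, z up. Page boards: top at z 46 mm, ending at y -106 and +106 mm; plinth sides at -98 and +98 mm.
- spine (a point): Middle of the leaf's hinge axis: the axis runs along the book's x at y 0, z 51.5 mm. Axes as the book's.
- leaf (a joint): Turning leaf: rigid pale wooden board with chocolate-coloured sample squares on both faces, 5 mm thick, 8 to 107 mm from the hinge axis, x -69 to +81 mm. 0 = flat on the right page (its start), pi/2 = upright, pi = flat on the left page (rad). Stiff hinge: stays at any angle; 0.5 to 1.5 N at the tab turns it. Flat, its faces are at z 49 and 54 mm.
- leaf_tab (a point): Middle of the outer edge of the leaf's green tab, at mid-thickness, 142 mm from the hinge axis, x +6 mm of the book. Tab: 52 mm along the spine, 5 mm thick, sticking out 35 mm past the leaf; flat on the right it overhangs the page board by 36 mm, with 49 mm free under it. Axes turn with the leaf: -y from spine to tab, x along the spine, z out of the face that is up at the start.
- holder_right (a joint): Right-hand page holder, a level brass arm: 0 = straight back over the leaf's front margin, 1.57 = swung outward to the right along the front rail, at its stop (rad). Stays where left; about 0.5 N at the knob turns it. Starts between 0 and 0.25, barring the leaf; clear of the leaf above 1.2.
- holder_right_knob (a point): Right-hand holder's walnut knob on the arm's free end, 13 mm across at its head, z 59 to 77 mm over the counter; this point is its centre (z 68 mm). Its axis is 34 mm from the arm's pivot. The arm is 10 mm wide with a round end of 8 mm radius, 3 mm thick, and passes 2 mm above the leaf lying flat.
- pivot_right (a point): Right-hand holder's upright pivot, at x -87, y -75 mm of the book, z 56 mm, on the front rail (rail: x -98 to -76 mm, top at z 50.5 mm).
- holder_left (a joint): Left-hand page holder, the mirror image: 0 = straight back over the left page, 1.57 = swung outward to the left along the front rail, at its stop (rad). Stays where left; about 0.5 N at the knob. Starts between 1.2 and 1.5, clear of the leaf.
- holder_left_knob (a point): Left-hand holder's walnut knob on the arm's free end, 13 mm across at its head, z 59 to 77 mm over the counter; this point is its centre (z 68 mm). Its axis is 34 mm from the arm's pivot. The arm is 10 mm wide with a round end of 8 mm radius, 3 mm thick, and passes 2 mm above the leaf lying flat.
- pivot_left (a point): Left-hand holder's upright pivot, at x -87, y +75 mm of the book, z 56 mm, on the front rail (rail: x -98 to -76 mm, top at z 50.5 mm).
- cup: Fixed bystander: small white cup of hot chocolate (60x77 mm, 52 high); origin: centre of its underside.
- tablet: Loose bystander: wrapped chocolate tablet lying flat (74x150x11 mm); origin: centre of its underside.
- tin: Loose bystander: teal and brown cocoa tin with a gold lid (62 mm across, 75 high); origin: centre of its underside.
- dish: Fixed bystander: white ramekin of roasted beans (68 mm across, 42 high); origin: centre of its underside.
- gift_box: Loose bystander: small cardboard chocolate box (62x110 mm, 34 high); origin: centre of its underside.
- pod: Loose bystander: dried cocoa pod (59x163x57 mm); origin: centre of its underside.
- bell: Fixed bystander: brass counter bell on a black foot (64 mm across, 47 high); origin: centre of its underside.
- scoop: Loose bystander: brass bean scoop with a wooden handle (45x150x26 mm); origin: centre of its underside.

How it is judged:
By the outcome, as a careful person would: the job done as asked, in the order asked, and still so for the second after the job is handed in, with the robot touching nothing.
It also fails if it takes over 72 s, if anything falls off the work surface, if the arm or the gripper's body presses on something with over 40 N, if the wrist force passes 120 N, or if a joint passes its speed limit or range.

## Working session

There is one attempt and no reset: what is moved stays moved. The work goes in short steps, Python scripts to look and compute and a tool call to move; the robot and the scene stay as the last step left them, time stands still between calls to the robot, and variables do not carry over. Pictures are saved under pics/ and viewed, and the job is handed in when it is done.

Besides the shell and the picture viewer there is one more tool, called after "Request:" as name(argument=value, ...), one argument or row to a line, values as JSON. carry_out: Moves the arm, as the interface text tells. Its arguments: {"type":"object","properties":{"commands":{"type":"array","items":{"type":"array","items":{"type":"number"}}},"fingers":{"type":"number"},"grip_force":{"type":"number"}},"required":["commands"]}

```bash
mkdir -p pics; cat > h.py <<'E'
import numpy as np, cv2
from scipy.spatial.transform import Rotation as R
from plant import r
def snap(n,f):
    s=r.snapshot(n); cv2.imwrite('pics/'+f+'.png',s['img']); return s
def st():
    s=r.get_state(); print('t',s['clock'],'pos',np.round(s['tool_pos'],4),'q',np.round(s['eef_rot'],4),'F',np.round(s['contact_force'],2),'op',s['opening'],'J',np.round(s['q'],2)); return s
E
python3 - <<'E'
from h import *
s=st(); print(R.from_quat(s['eef_rot']).as_matrix().round(3))
for c in ['scene','top']:
    p=snap(c,c+'0')
    for l in ['book','spine','leaf_tab','holder_right_knob','pivot_right','holder_left_knob','pivot_left','cup','tablet','tin','dish','gift_box','pod','bell','scoop']:
        print(c,l,[(np.round(d['xyz'],3).tolist(),round(d['p'],2)) for d in r.spot_point(p,l)[:2]])
st()
E
```

```text
t 0.0 pos [ 0.1819 -0.5972  0.2379] q [ 9.891e-01  1.474e-01 -2.000e-04 -9.000e-04] F [-0.08 -0.19 -0.69] op 1.0009170909252112 J [ 1.31  0.69 -0.19  1.57  0.16  0.9  -0.22]
[[ 0.957  0.292 -0.001]
 [ 0.292 -0.957  0.002]
 [-0.    -0.002 -1.   ]]
scene book [([0.547, -0.143, 0.005], 0.92), ([0.63, -0.436, 0.0], 0.45)]
scene spine [([0.551, -0.151, 0.049], 0.62), ([0.448, -0.164, 0.068], 0.53)]
scene leaf_tab [([0.447, -0.248, 0.053], 0.81)]
scene holder_right_knob [([0.435, 0.33, -0.002], 0.53), ([0.448, -0.164, 0.068], 0.44)]
scene pivot_right [([0.437, -0.136, 0.059], 0.56)]
scene holder_left_knob []
scene pivot_left [([0.538, -0.032, 0.053], 0.62)]
scene cup [([0.419, 0.14, 0.002], 0.62)]
scene tablet [([0.467, -0.449, -0.003], 0.89), ([0.536, -0.03, 0.054], 0.3)]
scene tin [([0.738, -0.022, 0.0], 0.87)]
scene dish [([0.747, -0.13, 0.002], 0.71)]
scene gift_box [([0.629, -0.437, 0.002], 0.59)]
scene pod [([0.435, 0.33, -0.002], 0.57)]
scene bell [([0.565, 0.396, 0.001], 0.69)]
scene scoop [([0.446, 0.246, 0.0], 0.93)]
top book [([0.545, -0.146, -0.004], 0.88)]
top spine [([0.558, 
[... 268 characters left out ...]
012, 0.07], 0.63)]
top pivot_left [([0.544, -0.029, 0.056], 0.6), ([0.741, -0.028, 0.001], 0.53)]
top cup [([0.417, 0.137, 0.001], 0.86)]
top tablet [([0.465, -0.444, -0.003], 0.78)]
top tin [([0.737, -0.028, -0.001], 0.62), ([0.555, -0.148, 0.052], 0.5)]
top dish [([0.752, -0.128, -0.001], 0.56), ([0.448, -0.25, 0.053], 0.49)]
top gift_box [([0.627, -0.433, -0.004], 0.88)]
top pod [([0.432, 0.328, 0.007], 0.66)]
top bell [([0.566, 0.397, 0.0], 0.67)]
top scoop [([0.466, -0.45, -0.001], 0.67), ([0.447, 0.246, -0.001], 0.64)]
t 1.6 pos [ 0.1822 -0.5979  0.2388] q [9.891e-01 1.474e-01 0.000e+00 1.000e-04] F [-0.01  0.07 -0.09] op 1.0016509481683566 J [ 1.31  0.69 -0.19  1.57  0.16  0.9  -0.22]
```

View pics/scene0.png

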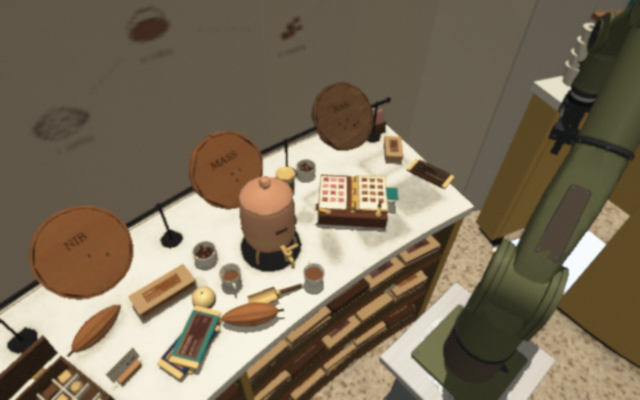

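View pics/top0.png

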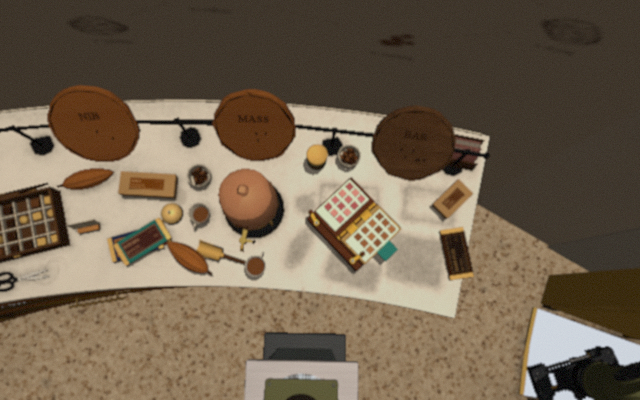

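The scene shows the book yawed about -45° near (0.55, -0.147), with its tab toward the robot's right at top-view pixel (388,252). A tall urn stands just left of it at (250,205). Next I'll fit the book pose, measure the urn and get the wrist camera's mounting.

```bash
cat >> h.py <<'E'
from scipy.optimize import least_squares
def proj(s,P,E=None):
    E=s['extrinsics'] if E is None else E
    E=np.array(E);p=(np.atleast_2d(P)-E[:3,3])@E[:3,:3]
    a=p[:,:2]/p[:,2:];f=1+s['k1']*(a**2).sum(1,keepdims=True)
    K=np.array(s['intrinsics']);return (a*f)@K[:2,:2].T+K[:2,2]
def ray(s,uv,E=None):
    E=np.array(s['extrinsics'] if E is None else E);K=np.array(s['intrinsics'])
    d=(np.array(uv,float)-K[:2,2])/np.array([K[0,0],K[1,1]]);u=d.copy()
    for _ in range(20): u=d/(1+s['k1']*(u@u))
    v=E[:3,:3]@np.array([u[0],u[1],1]);return E[:3,3],v/np.linalg.norm(v)
def atz(s,uv,z,E=None):
    o,v=ray(s,uv,E);return o+v*(z-o[2])/v[2]
def bw(p,B):  # book->world, B=(x,y,yaw)
    p=np.atleast_2d(np.array(p,float));c,n=np.cos(B[2]),np.sin(B[2])
    return np.c_[B[0]+c*p[:,0]-n*p[:,1],B[1]+n*p[:,0]+c*p[:,1],p[:,2]]
E
python3 - <<'E'
from h import *
B0=[0.55,-0.147,-np.pi/4]
for n in ['scene','top']:
    s=r.snapshot(n);print(n,np.round(s['extrinsics'],3).tolist(),s['k1'],np.round(s['intrinsics'],1).tolist())
    im=s['img'].copy()
    b=proj(s,bw([[0,0,.05]],B0))[0]; x,y=int(b[0]),int(b[1])
    x0,x1,y0,y1=max(x-130,0),min(x+70,640),max(0,y-100),min(y+50,400)
    c=cv2.resize(im[y0:y1,x0:x1],None,fx=4,fy=4,interpolation=cv2.INTER_CUBIC)
    print(x0,y0,c.shape);cv2.imwrite(f'pics/{n}_z.png',c)
w=r.snapshot('wrist');print(np.round(w['tool_from_camera'],3).tolist(),w['k1'],np.round(w['intrinsics'],1).tolist())
E
```

```text
scene [[-0.669, -0.552, 0.498, -0.052], [-0.743, 0.483, -0.463, 0.573], [0.015, -0.68, -0.733, 1.035], [0.0, 0.0, 0.0, 1.0]] -0.017382890694007013 [[430.2, 0.0, 315.7], [0.0, 430.2, 195.6], [0.0, 0.0, 1.0]]
222 92 (600, 800, 3)
top [[0.021, -0.984, 0.177, 0.334], [-1.0, -0.024, -0.015, -0.018], [0.019, -0.176, -0.984, 1.447], [0.0, 0.0, 0.0, 1.0]] 0.04379216048195641 [[486.9, 0.0, 319.5], [0.0, 486.9, 207.0], [0.0, 0.0, 1.0]]
226 119 (600, 800, 3)
[[0.001, -0.947, -0.321, 0.084], [1.0, 0.0, 0.001, 0.001], [-0.001, -0.321, 0.947, -0.146], [0.0, 0.0, 0.0, 1.0]] 0.011730080100713816 [[310.8, 0.0, 324.6], [0.0, 310.8, 206.7], [0.0, 0.0, 1.0]]
```

```bash
ls -la pics
```

```text
total 1820
drwxr-xr-x 2 agent agent   4096 Dec  5 22:12 .
drwxr-xr-x 3 agent agent   4096 Dec  5 22:10 ..
-rw-r--r-- 1 agent agent 377692 Dec  5 22:10 scene0.png
-rw-r--r-- 1 agent agent 455406 Dec  5 22:12 scene_z.png
-rw-r--r-- 1 agent agent 440701 Dec  5 22:10 top0.png
-rw-r--r-- 1 agent agent 570662 Dec  5 22:12 top_z.png
```

View pics/scene_z.png

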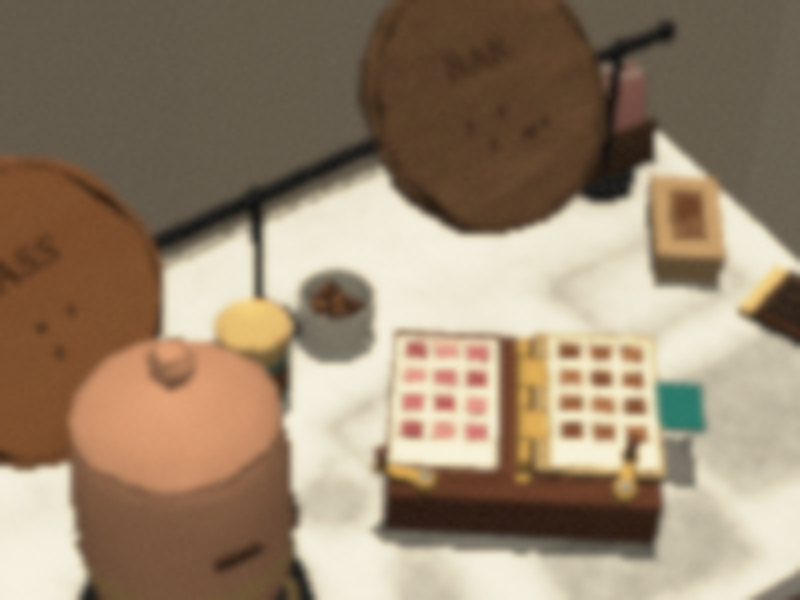

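View pics/top_z.png

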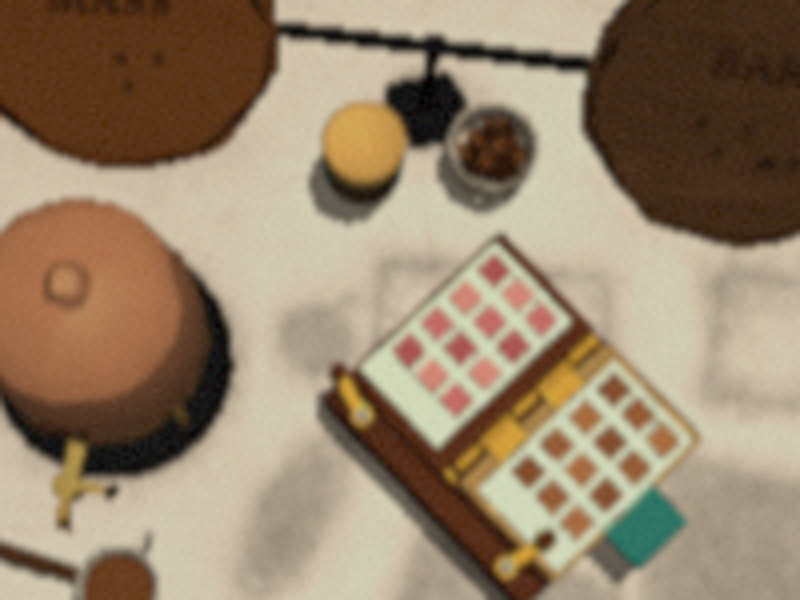

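Request:
carry_out(
  commands=[
    [0.035,-0.03,-0.006,0,0,1.5],
    [0.07,-0.06,-0.012,0,0,3],
    [0.105,-0.09,-0.018,0,0,5],
    [0.14,-0.12,-0.024,0,0,6],
    [0.175,-0.15,-0.03,0,0,8],
    [0.21,-0.18,-0.036,0,0,9],
    [0.245,-0.21,-0.042,0,0,11],
    [0.28,-0.24,-0.048,0,0,12],
    [0.315,-0.27,-0.054,0,0,14],
    [0.35,-0.3,-0.06,0,0,15],
    [0.365,-0.33,-0.06,0,0,17],
    [0.365,-0.34,-0.06,0,0,17],
  ],
  fingers=255,
  grip_force=20,
)

```text
clock: 2.95
tool_pos: [0.434, -0.1618, 0.2991]
eef_rot: [1.0, 0.003, 0.001, -0.001]
contact_force: [-0.1, -0.3, 1.0]
opening: 0.007
```

```bash
cat >> h.py <<'E'
def wsnap(f):
    a=r.get_state();s=r.snapshot('wrist');T=np.eye(4);T[:3,:3]=R.from_quat(a['eef_rot']).as_matrix();T[:3,3]=a['tool_pos']
    s['E']=T@np.array(s['tool_from_camera']);cv2.imwrite('pics/'+f+'.png',s['img']);return s
E
python3 - <<'E'
from h import *
s=wsnap('w1');st()
for l in ['book','spine','leaf_tab','holder_right_knob','pivot_right','holder_left_knob','pivot_left']:
    print(l,[(np.round(d['xyz'],4).tolist(),round(d['p'],2)) for d in r.spot_point(s,l)[:2]])
t=r.snapshot('top')
print('urn base right',atz(t,(283.5,209),0),'z.03',atz(t,(283.5,209),.03))
print('urn top right edge', [atz(t,(273,200),z) for z in (.15,.25)])
print('urn top knob', [atz(t,(226+17,119+71),z) for z in (.2,.25,.3)])
sc=r.snapshot('scene'); u=(222+43,92+89); v=(226+17,119+71)
o1,d1=ray(sc,u);o2,d2=ray(t,v)
A=np.c_[d1,-d2];k=np.linalg.lstsq(A,o2-o1,rcond=None)[0];print('knob tri',o1+k[0]*d1,o2+k[1]*d2)
E
```

```text
t 3.0 pos [ 0.4322 -0.1625  0.2988] q [ 1.0e+00  2.8e-03 -3.0e-04 -7.0e-04] F [-0.51  0.33 -0.33] op 0.0032281483803652733 J [ 0.35  0.39 -0.12  1.96  0.06  0.8  -1.38]
book [([0.5474, -0.1451, 0.0031], 0.86), ([0.4543, -0.1634, 0.0683], 0.58)]
spine [([0.5524, -0.1514, 0.0527], 0.74)]
leaf_tab [([0.4544, -0.253, 0.053], 0.75)]
holder_right_knob [([0.4523, -0.1633, 0.0681], 0.74)]
pivot_right [([0.4344, -0.1344, 0.0555], 0.67)]
holder_left_knob [([0.5699, -0.0146, 0.0694], 0.81), ([0.5535, -0.151, 0.0526], 0.22)]
pivot_left [([0.5422, -0.0312, 0.0552], 0.88)]
urn base right [0.58548271 0.06826731 0.        ] z.03 [0.58027576 0.06647025 0.03      ]
urn top right edge [array([0.58346751, 0.0884937 , 0.15      ]), array([0.56425852, 0.08025056, 0.25      ])]
urn top knob [array([0.59843698, 0.16335597, 0.2       ]), array([0.58784685, 0.15606644, 0.25      ]), array([0.57725672, 0.14877691, 0.3       ])]
knob tri [0.58422695 0.15382515 0.27318503] [0.5830235  0.15274637 0.27277286]
```

View pics/w1.png

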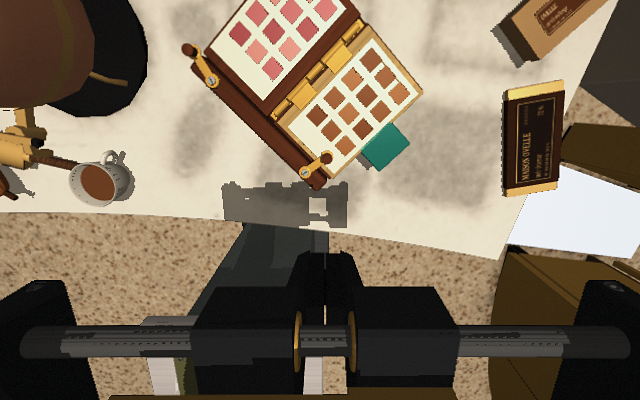

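```bash
python3 - <<'E'
import cv2
im=cv2.imread('pics/w1.png')[0:200,170:430]
cv2.imwrite('pics/w1z.png',cv2.resize(im,None,fx=3,fy=3,interpolation=cv2.INTER_CUBIC))
E
```

```text
(no output)
```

View pics/w1z.png

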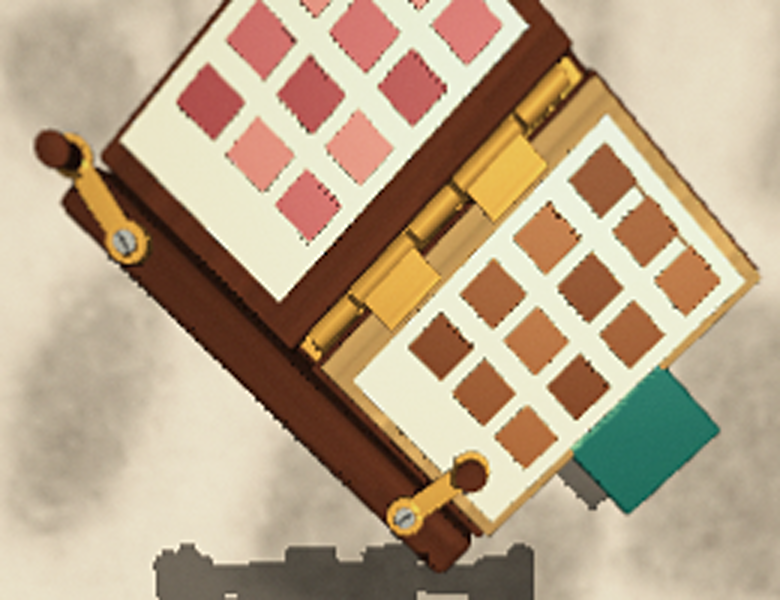

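```bash
python3 - <<'E'
from h import *
s=wsnap('w2')
px=np.array([[125,241],[403,517],[718,430],[629,513],[758,278],[490,533]])/3+[170,0]
P=np.array([[-87,75,60],[-87,-75,60],[32,-142,54],[-20,-142,54],[81,-107,54],[-69,-107,54]])/1e3
W=np.array([atz(s,p,q[2],s['E']) for p,q in zip(px,P)])
f=lambda B:(bw(P,B)-W)[:,:2].ravel()*1e3
o=least_squares(f,[.55,-.148,-.785]);print(o.x,np.degrees(o.x[2]),o.fun.reshape(-1,2).round(1))
B=o.x
for n,p,yv in [('R',(472,473),-75),('L',(57,150),75)]:
    w=atz(s,np.array(p)/3+[170,0],.077,s['E'])
    c,sn=np.cos(B[2]),np.sin(B[2]);d=w[:2]-B[:2];b=np.array([c*d[0]+sn*d[1],-sn*d[0]+c*d[1]])*1e3
    v=b-[-87,yv];print(n,w,b.round(1),np.linalg.norm(v),np.arctan2(abs(v[1]),v[0]))
for x,y in [(-87,-75),(-87,-109),(-53,75)]: print(bw([[x/1e3,y/1e3,0]],B))
E
```

```text
[ 0.54684996 -0.1528506  -0.79673766] -45.64970553411526 [[ 0.3  1.1]
 [ 0.3 -0.3]
 [ 0.7 -1.5]
 [-0.9  0.9]
 [ 1.2 -1.5]
 [-1.6  1.3]]
R [ 0.45343361 -0.17160087  0.077     ] [-51.9 -79.9] 35.44719067625277 0.13888720440860658
L [ 0.56809741 -0.02468395  0.077     ] [-76.8 104.8] 31.486772134688685 1.240780006989424
[[ 0.43240224 -0.14306694  0.        ]]
[[ 0.40808954 -0.16683441  0.        ]]
[[ 0.56343162 -0.06252315  0.        ]]
```

Request:
carry_out(
  commands=[
    [0.046,0.008,0.03,0,0,0],
    [0.046,0.008,0.07,0,0,0],
    [0.046,0.008,0.11,0,0,0],
    [0.046,0.008,0.15,0,0,0],
    [0.046,0.008,0.18,0,0,0],
    [0.046,0.008,0.2,0,0,0],
    [0.046,0.008,0.215,0,0,0],
    [0.046,0.008,0.225,0,0,0],
    [0.046,0.008,0.232,0,0,0],
    [0.046,0.008,0.232,0,0,0],
    [0.046,0.008,0.232,0,0,0],
  ],
)

```text
clock: 4.6
tool_pos: [0.4786, -0.1745, 0.0672]
eef_rot: [1.0, -0.001, 0.0, 0.0]
contact_force: [-0.4, 0.7, 0.5]
opening: 0.004
```

```bash
python3 - <<'E'
from h import *
st();s=wsnap('w3')
im=s['img'][100:400,130:530];cv2.imwrite('pics/w3.png',cv2.resize(im,None,fx=2,fy=2))
E
```

```text
t 4.6 pos [ 0.4786 -0.1745  0.0672] q [ 1.e+00 -5.e-04  4.e-04  2.e-04] F [-0.35  0.71  0.51] op 0.0037428271404396835 J [ 0.29  0.83 -0.05  2.04  0.14  0.27 -1.45]
```

View pics/w3.png

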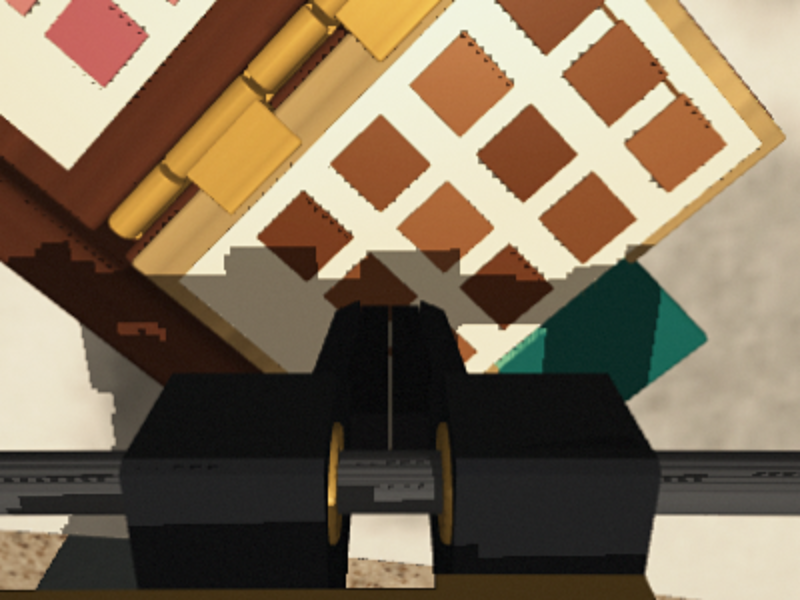

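Request:
carry_out(
  commands=[
    [-0.004,-0.003,0,0,0,0],
    [-0.008,-0.003,0,0,0,0],
    [-0.012,-0.003,0,0,0,0],
    [-0.016,-0.003,0,0,0,0],
    [-0.02,-0.003,0,0,0,0],
    [-0.024,-0.003,0,0,0,0],
    [-0.028,-0.003,0,0,0,0],
    [-0.032,-0.003,0,0,0,0],
    [-0.036,-0.003,0,0,0,0],
    [-0.04,-0.003,0,0,0,0],
    [-0.044,-0.003,0,0,0,0],
    [-0.047,-0.003,0,0,0,0],
  ],
)

```text
clock: 5.85
tool_pos: [0.4314, -0.1703, 0.0667]
eef_rot: [1.0, 0.0, 0.0, -0.001]
contact_force: [1.6, 3.9, -0.0]
opening: 0.009
```

```bash
cat >> h.py <<'E'
def knobs(s,labels=('holder_right_knob','pivot_right','holder_left_knob','pivot_left','leaf_tab','spine','book')):
    for l in labels:
        print(l,[(np.round(d['xyz'],4).tolist(),round(d['p'],2)) for d in r.spot_point(s,l)[:2]])
E
python3 - <<'E'
from h import *
st();s=snap('top','t4');knobs(s)
im=s['img'][170:290,290:420];cv2.imwrite('pics/t4.png',cv2.resize(im,None,fx=5,fy=5,interpolation=2))
s=snap('scene','s4');knobs(s)
im=s['img'][150:240,300:420];cv2.imwrite('pics/s4.png',cv2.resize(im,None,fx=5,fy=5,interpolation=2))
E
```

```text
t 5.85 pos [ 0.4314 -0.1703  0.0667] q [ 1.e+00  0.e+00  4.e-04 -5.e-04] F [ 1.58  3.92 -0.05] op 0.009422688589960376 J [ 0.3   0.81 -0.03  2.18  0.16  0.15 -1.45]
holder_right_knob []
pivot_right [([0.4379, -0.1358, 0.0554], 0.59)]
holder_left_knob [([0.5677, -0.0113, 0.0707], 0.47)]
pivot_left [([0.5432, -0.0314, 0.057], 0.81)]
leaf_tab []
spine [([0.5553, -0.1485, 0.0486], 0.76)]
book [([0.5435, -0.1447, -0.0063], 0.69), ([0.7399, -0.0261, -0.0031], 0.29)]
holder_right_knob [([0.4134, -0.1674, 0.07], 0.52)]
pivot_right [([0.4351, -0.138, 0.0568], 0.69)]
holder_left_knob [([0.5659, -0.0176, 0.0682], 0.62)]
pivot_left [([0.5352, -0.0322, 0.0549], 0.77)]
leaf_tab []
spine [([0.4193, 0.1376, -0.0016], 0.26)]
book [([0.5469, -0.1427, 0.0034], 0.81)]
```

View pics/t4.png

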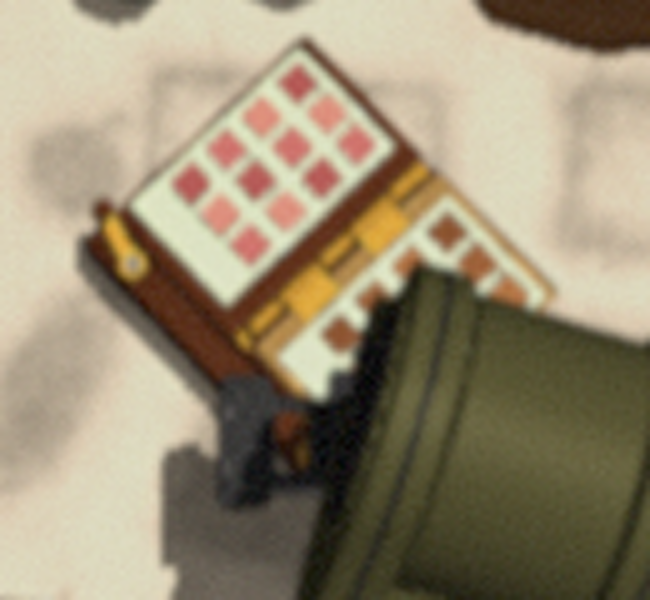

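View pics/s4.png

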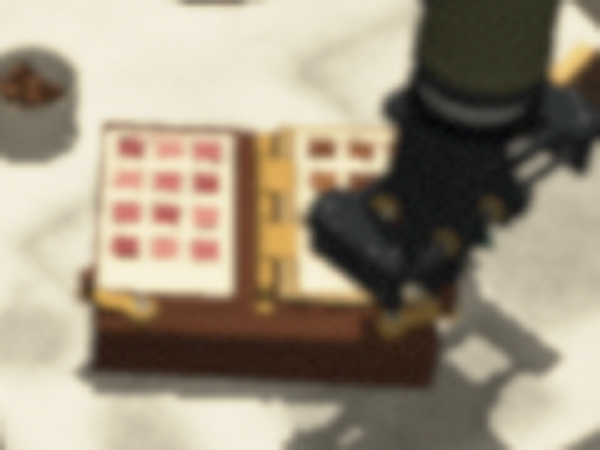

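Request:
carry_out(
  commands=[
    [0.004,0,0,0,0,0],
    [0.006,0,-0.01,0,0,0],
    [0.006,0,-0.05,0,0,0],
    [0.006,0,-0.1,0,0,0],
    [-0.01,0,-0.14,0,0,0],
    [-0.02,0,-0.16,0,0,0],
    [-0.02,0,-0.16,0,0,0],
    [-0.02,0,-0.16,0,0,0],
  ],
)

```text
clock: 7.45
tool_pos: [0.4113, -0.1718, 0.2272]
eef_rot: [1.0, -0.001, 0.001, 0.0]
contact_force: [-0.4, 0.2, -0.3]
opening: 0.004
```

```bash
python3 - <<'E'
from h import *
st();s=wsnap('w5');knobs(s)
im=s['img'][0:300,120:520];cv2.imwrite('pics/w5z.png',cv2.resize(im,None,fx=2,fy=2,interpolation=2))
E
```

```text
t 7.45 pos [ 0.4113 -0.1718  0.2272] q [ 1.e+00 -1.e-03  6.e-04  5.e-04] F [-0.44  0.19 -0.28] op 0.0038500157690032726 J [ 0.37  0.48 -0.12  2.1   0.11  0.56 -1.4 ]
holder_right_knob [([0.4168, -0.1688, 0.0684], 0.58)]
pivot_right [([0.4342, -0.1347, 0.0531], 0.83)]
holder_left_knob [([0.5659, -0.014, 0.0698], 0.82)]
pivot_left [([0.5416, -0.0309, 0.0549], 0.64)]
leaf_tab [([0.4499, -0.2529, 0.0515], 0.72)]
spine [([0.5546, -0.1495, 0.0526], 0.68)]
book [([0.5467, -0.1445, 0.0044], 0.95), ([0.5404, -0.0314, 0.0573], 0.62)]
```

View pics/w5z.png

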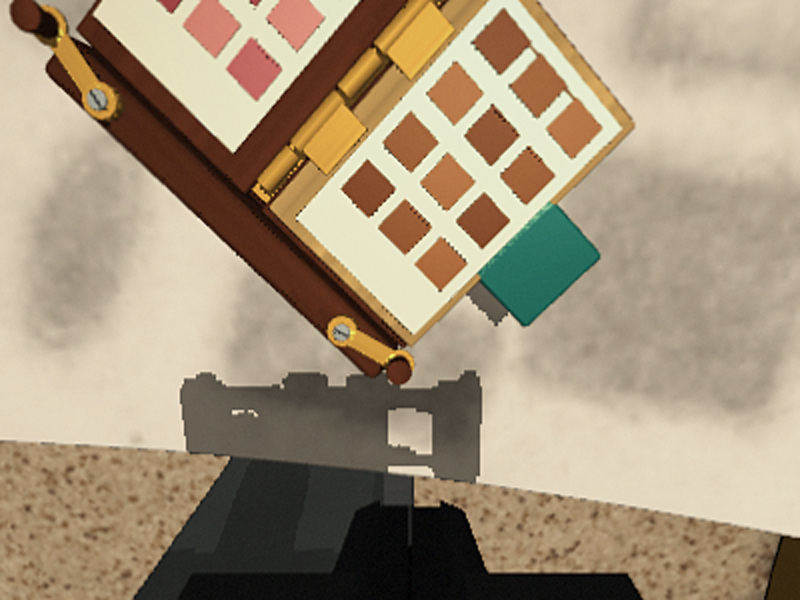

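```bash
cat >> h.py <<'E'
def fit(s,px,P):
    P=np.array(P)/1e3
    W=np.array([atz(s,p,q[2],s['E']) for p,q in zip(px,P)])
    o=least_squares(lambda B:(bw(P,B)-W)[:,:2].ravel()*1e3,[.55,-.148,-.785]);print('B',o.x.round(4),'res',o.fun.round(1));return o.x
def wb(w,B):
    c,sn=np.cos(B[2]),np.sin(B[2]);d=np.array(w[:2])-B[:2];return np.array([c*d[0]+sn*d[1],-sn*d[0]+c*d[1]])*1e3
E
python3 - <<'E'
from h import *
s=wsnap('w6')
z=lambda u,v:(u/2+120,v/2)
B=fit(s,[z(98,100),z(342,331),z(599,255),z(526,325),z(633,125),z(412,345)],[[-87,75,60],[-87,-75,60],[32,-142,54],[-20,-142,54],[81,-107,54],[-69,-107,54]])
pr=wb(atz(s,z(342,331),.060,s['E']),B)
for p,yv in [((398,370),-75),((30,15),75)]:
    w=atz(s,z(*p),.077,s['E']);v=wb(w,B)-[-87,yv];print(w,v,np.linalg.norm(v),np.arctan2(abs(v[1]),v[0]))
print(pr,bw([[-.087,-.109,0]],B))
E
```

```text
B [ 0.5485 -0.1447 -0.779 ] res [ 0.4  1.6 -0.1  0.9  0.7 -2.1 -1.4  0.4  1.5 -1.7 -1.2  1. ]
[ 0.41809251 -0.16641153  0.077     ] [  9.41240439 -32.09408614] 33.44583264382849 1.285520295672888
[ 0.56753757 -0.01704717  0.077     ] [10.82085113 29.19138328] 31.13242163168869 1.2158127247550823
[-86.34256519 -75.57356623] [[ 0.41005547 -0.16115493  0.        ]]
```

Request:
carry_out(
  commands=[
    [0.029,0,0.04,0,0,0],
    [0.029,0,0.085,0,0,0],
    [0.029,0,0.125,0,0,0],
    [0.029,0,0.15,0,0,0],
    [0.029,0,0.16,0,0,0],
    [0.026,0,0.16,0,0,0],
    [0.022,0,0.16,0,0,0],
    [0.019,-0.003,0.16,0,0,0],
    [0.016,-0.006,0.16,0,0,0],
    [0.014,-0.008,0.16,0,0,0],
    [0.012,-0.01,0.16,0,0,0],
    [0.012,-0.01,0.16,0,0,0],
  ],
)

```text
clock: 9.1
tool_pos: [0.4242, -0.1611, 0.0671]
eef_rot: [1.0, -0.0, 0.001, 0.0]
contact_force: [1.7, -0.7, 1.3]
opening: 0.005
```

```bash
python3 - <<'E'
from h import *
st();s=snap('scene','s7');knobs(s)
E
```

```text
t 9.1 pos [ 0.4242 -0.1611  0.0671] q [ 1.0e+00 -2.0e-04  1.2e-03  2.0e-04] F [ 1.72 -0.69  1.33] op 0.005456924862851059 J [ 0.28  0.81 -0.03  2.21  0.17  0.13 -1.48]
holder_right_knob [([0.7361, -0.0244, -0.0004], 0.54), ([0.4035, -0.1618, 0.0664], 0.38)]
pivot_right [([0.4384, -0.1374, 0.059], 0.69)]
holder_left_knob [([0.5656, -0.0171, 0.0657], 0.63)]
pivot_left [([0.5351, -0.0312, 0.056], 0.76), ([0.566, -0.0174, 0.07], 0.64)]
leaf_tab []
spine [([0.551, -0.1506, 0.053], 0.87)]
book [([0.5479, -0.1435, 0.0028], 0.97)]
```

Request:
carry_out(
  commands=[
    [-0.001,-0.001,0,0,0,0],
    [-0.002,-0.002,0,0,0,0],
    [-0.002,-0.002,0,0,0,0],
  ],
)

```text
clock: 9.8
tool_pos: [0.4225, -0.1597, 0.0669]
eef_rot: [1.0, -0.001, 0.001, 0.0]
contact_force: [4.9, -1.6, 2.5]
opening: 0.002
```

Request:
carry_out(
  commands=[
    [0.004,0.002,0,0,0,0],
    [0.008,0.004,-0.01,0,0,0],
    [0.008,0.004,-0.05,0,0,0],
    [0.0,0.006,-0.1,0,0,0],
    [-0.01,0.01,-0.14,0,0,0],
    [-0.02,0.01,-0.17,0,0,0],
    [-0.02,0.01,-0.18,0,0,0],
    [-0.02,0.01,-0.18,0,0,0],
    [-0.02,0.01,-0.18,0,0,0],
  ],
)

```text
clock: 10.7
tool_pos: [0.3997, -0.1689, 0.2459]
eef_rot: [1.0, -0.0, -0.002, -0.0]
contact_force: [-0.2, -0.9, 0.2]
opening: 0.005
```

```bash
python3 - <<'E'
from h import *
st();s=wsnap('w8');knobs(s)
im=s['img'][0:300,120:520];cv2.imwrite('pics/w8z.png',cv2.resize(im,None,fx=2,fy=2,interpolation=2))
E
```

```text
t 10.7 pos [ 0.3997 -0.1689  0.2459] q [ 1.0e+00 -5.0e-04 -1.7e-03 -4.0e-04] F [-0.24 -0.9   0.22] op 0.004825718416470122 J [ 0.39  0.44 -0.14  2.1   0.11  0.61 -1.4 ]
holder_right_knob [([0.4074, -0.1621, 0.0677], 0.63), ([0.4661, -0.4494, -0.0015], 0.6)]
pivot_right [([0.4353, -0.1348, 0.0546], 0.81)]
holder_left_knob [([0.5503, -0.1505, 0.0533], 0.72)]
pivot_left [([0.5405, -0.0316, 0.0551], 0.61)]
leaf_tab [([0.4511, -0.2505, 0.0515], 0.91)]
spine [([0.5527, -0.149, 0.0513], 0.74)]
book [([0.5459, -0.1473, 0.006], 0.74)]
```

View pics/w8z.png

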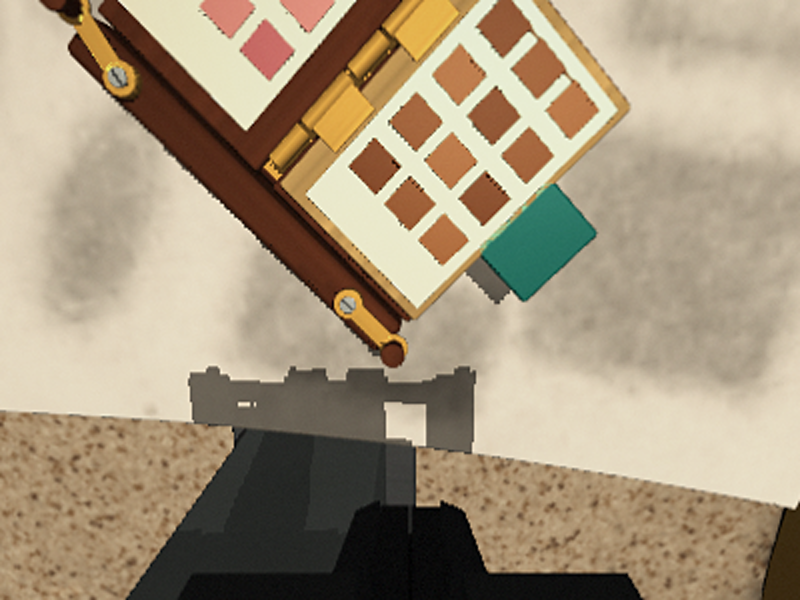

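```bash
python3 - <<'E'
from h import *
s=wsnap('w9');st()
z=lambda u,v:(u/2+120,v/2)
B=fit(s,[z(118,77),z(346,303),z(596,232),z(525,301),z(630,105),z(414,320)],[[-87,75,60],[-87,-75,60],[32,-142,54],[-20,-142,54],[81,-107,54],[-69,-107,54]])
pr=wb(atz(s,z(346,303),.060,s['E']),B)
w=atz(s,z(391,352),.077,s['E']);k=wb(w,B);print(w,k,pr,np.arctan2(-(k-pr)[1],(k-pr)[0]),np.linalg.norm(k-pr))
# arm round end centre z .059
w=atz(s,z(393,347),.059,s['E']);k=wb(w,B);print(k,np.arctan2(-(k-pr)[1],(k-pr)[0]))
E
```

```text
t 11.15 pos [ 0.4011 -0.1691  0.2464] q [ 1.e+00 -4.e-04 -4.e-04 -1.e-04] F [ 0.73 -0.39 -0.2 ] op 0.004595397048412036 J [ 0.39  0.44 -0.14  2.1   0.11  0.61 -1.4 ]
B [ 0.5495 -0.1458 -0.7894] res [-0.   0.7 -0.  -0.5  0.4 -1.1 -0.5  1.   0.1 -0.5  0.1  0.4]
[ 0.41235805 -0.16052204  0.077     ] [ -86.15723404 -107.73700634] [-87.35754495 -74.61442254] 1.5345737330665659 33.14432536999069
[ -86.72899458 -109.15577374] 1.5526012942031446
```

```bash
cat >> h.py <<'E'
B=np.array([.5495,-.1458,-.7894])
Rb=R.from_euler('z',B[2]).as_matrix()
def tilt(deg):  # tool y = book x, tool z = cos(t)... deg from vertical, leaning back to -y
    t=np.radians(deg);z=Rb@np.array([0,np.sin(t),-np.cos(t)]);x=Rb@np.array([0,np.cos(t),np.sin(t)]);y=Rb@np.array([1,0,0.]);return np.c_[x,y,z]
def rel(pos,rot,s=None):
    s=s or r.get_state();M=R.from_quat(s['eef_rot']).as_matrix()
    d=M.T@(np.array(pos)-s['tool_pos']);w=R.from_matrix(M.T@rot).as_rotvec(degrees=True);return np.round(np.r_[d,w],4)
E
python3 - <<'E'
from h import *
s=st()
for t in (30,45):
  for y,z in [(-.2,.09),(-.19,.03)]:
    p=bw([[.006,y,z]],B)[0];print(t,y,p.round(3),rel(p,tilt(t),s))
M=tilt(45)
print(M.round(3))
E
```

```text
t 11.15 pos [ 0.4011 -0.1691  0.2464] q [ 1.e+00 -4.e-04 -4.e-04 -1.e-04] F [ 0.73 -0.39 -0.2 ] op 0.004595397048412036 J [ 0.39  0.44 -0.14  2.1   0.11  0.61 -1.4 ]
30 -0.2 [ 0.412 -0.291  0.09 ] [ 1.09000e-02  1.21800e-01  1.56400e-01  1.16990e+01  2.84797e+01
 -4.37744e+01]
30 -0.19 [ 0.419 -0.284  0.03 ] [ 1.80000e-02  1.14800e-01  2.16300e-01  1.16990e+01  2.84797e+01
 -4.37744e+01]
45 -0.2 [ 0.412 -0.291  0.09 ] [ 1.09000e-02  1.21800e-01  1.56400e-01  1.75529e+01  4.26739e+01
 -4.24542e+01]
45 -0.19 [ 0.419 -0.284  0.03 ] [ 1.80000e-02  1.14800e-01  2.16300e-01  1.75529e+01  4.26739e+01
 -4.24542e+01]
[[ 0.502  0.704  0.502]
 [ 0.498 -0.71   0.498]
 [ 0.707  0.    -0.707]]
```

Request:
carry_out(
  commands=[
    [0.001,0.015,0.0,2,5,-5],
    [0.003,0.03,0.0,4,10,-10],
    [0.004,0.045,0.01,6,15,-15],
    [0.006,0.06,0.02,8,20,-20],
    [0.007,0.075,0.03,10.5,25,-25],
    [0.009,0.09,0.04,12.5,30,-30],
    [0.01,0.105,0.05,14.5,35,-35],
    [0.01,0.12,0.06,16.5,40,-40],
    [0.01,0.122,0.07,17.55,42.67,-42.45],
    [0.01,0.122,0.07,17.55,42.67,-42.45],
    [0.01,0.122,0.07,17.55,42.67,-42.45],
  ],
)

```text
clock: 12.25
tool_pos: [0.4112, -0.2906, 0.1769]
eef_rot: [0.854, 0.351, 0.354, -0.146]
contact_force: [0.3, 0.3, -0.4]
opening: 0.003
```

```bash
python3 - <<'E'
from h import *
s=st();print(R.from_quat(s['eef_rot']).as_matrix().round(3))
p=bw([[.006,-.2,.09]],B)[0];print(rel(p,tilt(45),s))
p=snap('scene','s10');p=wsnap('w10')
E
```

```text
t 12.25 pos [ 0.4112 -0.2906  0.1769] q [ 0.8544  0.3513  0.354  -0.146 ] F [ 0.35  0.32 -0.37] op 0.0029174500183739775 J [ 1.56  1.04 -1.05  1.99  0.12  0.49 -0.08]
[[ 0.502  0.704  0.502]
 [ 0.497 -0.711  0.498]
 [ 0.707 -0.001 -0.707]]
[-0.0613  0.0007  0.0615  0.0069 -0.0309 -0.063 ]
```

View pics/s10.png

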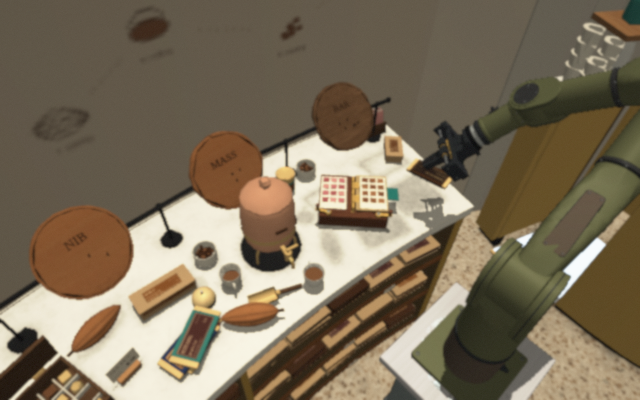

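View pics/w10.png

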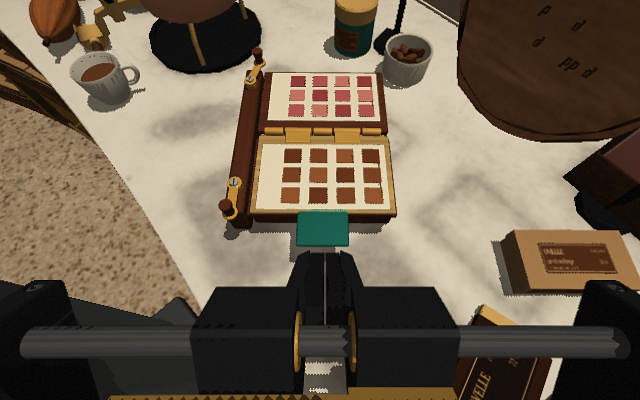

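Request:
carry_out(
  commands=[
    [-0.025,0,0.03,0,0,0],
    [-0.05,0,0.06,0,0,0],
    [-0.075,0,0.088,0,0,0],
    [-0.09,0,0.104,0,0,0],
    [-0.097,0,0.111,0,0,0],
    [-0.09,0,0.119,0,0,0],
    [-0.081,0,0.13,0,0,0],
    [-0.072,0,0.14,0,0,0],
    [-0.066,0,0.148,0,0,0],
    [-0.0635,0,0.151,0,0,0],
    [-0.0635,0,0.151,0,0,0],
    [-0.0635,0,0.151,0,0,0],
  ],
)

```text
clock: 13.55
tool_pos: [0.455, -0.2481, 0.025]
eef_rot: [0.854, 0.352, 0.354, -0.145]
contact_force: [-0.6, -1.1, -0.6]
opening: 0.007
```

```bash
cat >> h.py <<'E'
H=np.array([0,51.5])
def tcp_th(deg):
    t=np.radians(deg);u=np.array([-np.cos(t),np.sin(t)]);m=np.array([np.sin(t),np.cos(t)]);s2=2**-.5;n=np.array([s2,s2]);d=np.array([s2,-s2]);h=8.
    if deg<=45: C=H+142*u-2.5*m+20*d; return C-h*n
    if deg<=135: C=H+(122+14*(deg-45)/90)*u-2.5*m; return C-h*n
    D=H+(136-2*h+0*(deg-135))*u-2.5*m; return D+h*n
def cur():
    s=r.get_state();b=wb(s['tool_pos'],B);return b,s['tool_pos'][2]*1e3,s
def rows(ths):
    b,z,s=cur();print('b',b.round(1),'z',round(z,1))
    for t in ths:
        p=tcp_th(t);w=bw([[.006,p[0]/1e3,p[1]/1e3]],B)[0];q=rel(w,tilt(45),s);print(t,p.round(1),(q[:3]*1e3).round(1),q[3:].round(1))
E
python3 - <<'E'
from h import *
st();p=wsnap('w11')
rows([0,4,8,12,16,20,24,28,32,36,40,45])
E
```

```text
t 13.55 pos [ 0.455  -0.2481  0.025 ] q [ 0.8544  0.3517  0.3539 -0.1453] F [-0.63 -1.14 -0.57] op 0.007226317273207651 J [ 1.36  1.27 -0.86  2.02  0.23  0.17 -0.06]
b [   6.1 -139.4] z 24.9
0 [-133.5   29.2] [ 7.2 -0.1  1.1] [ 0.1  0.  -0. ]
4 [-133.3   39.1] [14.3 -0.1 -5.8] [ 0.1  0.  -0. ]
8 [-132.5   49. ] [ 21.9  -0.1 -12.2] [ 0.1  0.  -0. ]
12 [-130.9   58.8] [ 29.9  -0.1 -18. ] [ 0.1  0.  -0. ]
16 [-128.7   68.4] [ 38.3  -0.1 -23.2] [ 0.1  0.  -0. ]
20 [-125.8   77.9] [ 47.   -0.1 -27.9] [ 0.1  0.  -0. ]
24 [-122.3   87.2] [ 56.1  -0.1 -31.9] [ 0.1  0.  -0. ]
28 [-118.1   96.2] [ 65.4  -0.1 -35.3] [ 0.1  0.  -0. ]
32 [-113.3  104.8] [ 74.9  -0.1 -38.1] [ 0.1  0.  -0. ]
36 [-107.9  113.1] [ 84.6  -0.1 -40.1] [ 0.1  0.  -0. ]
40 [-101.9  121.1] [ 94.5  -0.1 -41.5] [ 0.1  0.  -0. ]
45 [-93.7 130.3] [ 1.068e+02 -1.000e-01 -4.230e+01] [ 0.1  0.  -0. ]
```

View pics/w11.png

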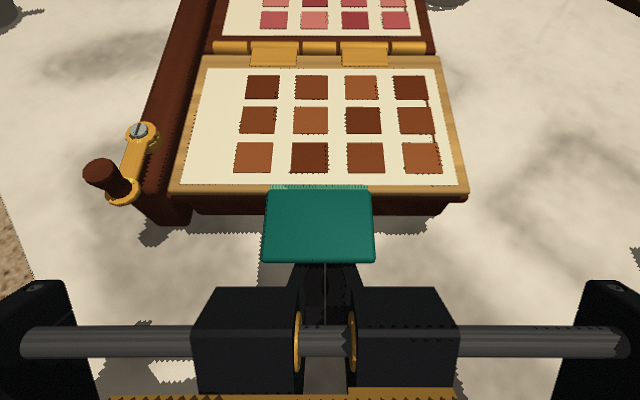

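The fingertips are under the green tab, whose outer edge is at row ~262, centred at column 320. The right holder lies along the rail, at (105,180). Next I'll lift the tab.

Request:
carry_out(
  commands=[
    [0.007,0,0.001,0,0,0],
    [0.014,0,-0.006,0,0,0],
    [0.022,0,-0.012,0,0,0],
    [0.03,0,-0.018,0,0,0],
    [0.038,0,-0.023,0,0,0],
    [0.047,0,-0.028,0,0,0],
    [0.056,0,-0.032,0,0,0],
    [0.065,0,-0.035,0,0,0],
    [0.075,0,-0.038,0,0,0],
    [0.085,0,-0.04,0,0,0],
    [0.095,0,-0.0415,0,0,0],
    [0.107,0,-0.0425,0,0,0],
  ],
)

```text
clock: 14.8
tool_pos: [0.4876, -0.2149, 0.1313]
eef_rot: [0.854, 0.352, 0.354, -0.146]
contact_force: [-0.9, -0.5, -2.3]
opening: 0.002
```

```bash
python3 - <<'E'
from h import *
st();p=snap('scene','s12');knobs(p,['leaf_tab','book','spine','pivot_right'])
im=p['img'][110:260,280:480];cv2.imwrite('pics/s12.png',cv2.resize(im,None,fx=4,fy=4,interpolation=2))
rows([45,50,55,60,65,70,75,80,85,90,95,100])
E
```

```text
t 14.8 pos [ 0.4876 -0.2149  0.1313] q [ 0.8542  0.3519  0.3539 -0.1458] F [-0.85 -0.52 -2.3 ] op 0.0015627496063265352 J [ 1.31  1.08 -0.96  2.06  0.12  0.21 -0.16]
leaf_tab [([0.4783, -0.2145, 0.1556], 0.93)]
book [([0.5442, -0.1413, 0.0026], 0.62)]
spine [([0.5493, -0.1481, 0.0542], 0.64)]
pivot_right [([0.4364, -0.1335, 0.0564], 0.83)]
b [  5.6 -93.1] z 130.7
45 [-93.7 130.3] [-0.7  0.4 -0.2] [ 0. -0.  0.]
50 [-86.5 138.3] [10.   0.4 -0.7] [ 0. -0.  0.]
55 [-78.6 145.6] [20.8  0.4 -0.3] [ 0. -0.  0.]
60 [-70.  152.3] [31.5  0.4  1.1] [ 0. -0.  0.]
65 [-60.8 158.2] [42.2  0.4  3.4] [ 0. -0.  0.]
70 [-51.1 163.3] [52.7  0.4  6.7] [ 0. -0.  0.]
75 [-40.9 167.5] [62.9  0.4 10.9] [ 0. -0.  0.]
80 [-30.2 170.9] [72.8  0.4 16. ] [ 0. -0.  0.]
85 [-19.3 173.4] [82.3  0.4 22. ] [ 0. -0.  0.]
90 [ -8.2 174.8] [91.2  0.4 28.9] [ 0. -0.  0.]
95 [  3.2 175.3] [99.6  0.4 36.5] [ 0. -0.  0.]
100 [ 14.6 174.8] [107.3   0.4  44.9] [ 0. -0.  0.]
```

View pics/s12.png

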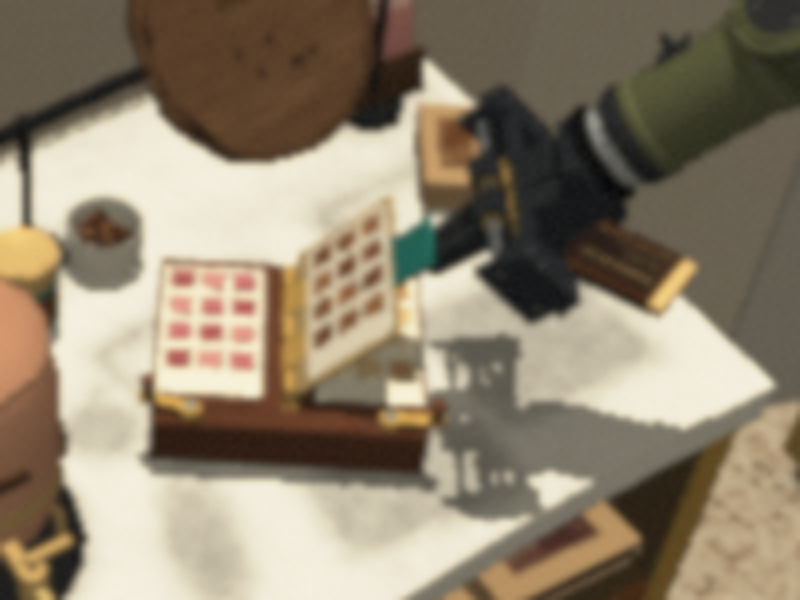

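```bash
python3 - <<'E'
from h import *
sc=r.snapshot('scene');t=r.snapshot('top')
def tri(u,v):
    o1,d1=ray(sc,u);o2,d2=ray(t,v);k=np.linalg.lstsq(np.c_[d1,-d2],o2-o1,rcond=None)[0];print((o1+k[0]*d1).round(3),(o2+k[1]*d2).round(3))
tri((222+480/4,92+231/4),(226+745/4,119+243/4)) # bottom of BAR disc
tri((222+375/4,92+140/4),(226+590/4,119+105/4)) # left side
for z in (.05,.1,.2,.3): print(z,atz(t,(412,180),z).round(3))
E
```

```text
[ 0.726 -0.273  0.038] [ 0.677 -0.314  0.035]
[ 0.751 -0.169  0.177] [ 0.737 -0.181  0.174]
0.05 [ 0.673 -0.31   0.05 ]
0.1 [ 0.661 -0.3    0.1  ]
0.2 [ 0.637 -0.279  0.2  ]
0.3 [ 0.612 -0.258  0.3  ]
```

Request:
carry_out(
  commands=[
    [0.01,0,-0.0005,0,0,0],
    [0.021,0,0,0,0,0],
    [0.0315,0,0.001,0,0,0],
    [0.042,0,0.0035,0,0,0],
    [0.0525,0,0.0065,0,0,0],
    [0.063,0,0.011,0,0,0],
    [0.073,0,0.016,0,0,0],
    [0.0825,0,0.022,0,0,0],
    [0.0915,0,0.029,0,0,0],
    [0.1,0,0.0365,0,0,0],
    [0.1075,0,0.045,0,0,0],
  ],
)

```text
clock: 16.25
tool_pos: [0.5648, -0.1388, 0.1751]
eef_rot: [0.854, 0.352, 0.354, -0.145]
contact_force: [-0.7, -0.7, -0.3]
opening: 0.002
```

```bash
python3 - <<'E'
from h import *
st();p=snap('scene','s13');knobs(p,['leaf_tab','book','spine','pivot_right'])
im=p['img'][110:260,280:480];cv2.imwrite('pics/s13.png',cv2.resize(im,None,fx=4,fy=4,interpolation=2))
rows([100,106,112,118,124,130,135,140,145,150,155,160,165,170,175,180])
E
```

```text
t 16.25 pos [ 0.5648 -0.1388  0.1751] q [ 0.8541  0.3519  0.3542 -0.1455] F [-0.66 -0.69 -0.31] op 0.0023818801926554995 J [ 1.1   0.99 -0.96  2.03  0.03  0.14 -0.29]
leaf_tab [([0.5666, -0.1291, 0.1928], 0.81)]
book [([0.5482, -0.1414, 0.0015], 0.88)]
spine [([0.5509, -0.1453, 0.0509], 0.57)]
pivot_right [([0.4372, -0.1345, 0.0593], 0.72), ([0.4664, -0.4473, -0.0041], 0.34)]
b [ 5.8 14.7] z 174.9
100 [ 14.6 174.8] [-0.1  0.2 -0. ] [ 0. -0.  0.]
106 [ 28.2 172.9] [ 8.2  0.2 11. ] [ 0. -0.  0.]
112 [ 41.6 169.6] [15.3  0.2 22.9] [ 0. -0.  0.]
118 [ 54.7 164.8] [21.2  0.2 35.5] [ 0. -0.  0.]
124 [ 67.4 158.6] [25.7  0.2 48.8] [ 0. -0.  0.]
130 [ 79.3 151. ] [28.8  0.2 62.6] [ 0. -0.  0.]
135 [ 88.7 143.8] [30.4  0.2 74.4] [ 0. -0.  0.]
140 [ 96.  136.2] [30.1  0.2 84.9] [ 0. -0.  0.]
145 [102.5 128. ] [29.   0.2 95.3] [ 0. -0.  0.]
150 [108.3 119.3] [ 26.9   0.2 105.6] [ 0. -0.  0.]
155 [113.4 110.1] [ 24.    0.2 115.6] [ 0. -0.  0.]
160 [117.6 100.5] [ 20.2   0.2 125.4] [ 0. -0.  0.]
165 [120.9  90.6] [ 15.5   0.2 134.7] [ 0. -0.  0.]
170 [123.4  80.5] [ 10.1   0.2 143.7] [ 0. -0.  0.]
175 [125.   70.1] [  3.9   0.2 152.1] [ 0. -0.  0.]
180 [125.7  59.7] [ -3.    0.2 160. ] [ 0. -0.  0.]
```

View pics/s13.png

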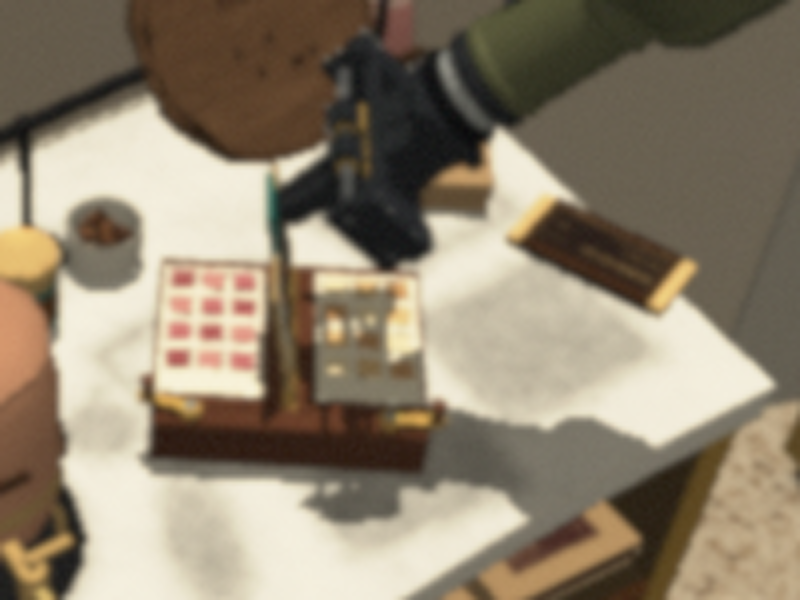

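Request:
carry_out(
  commands=[
    [0.008,0,0.011,0,0,0],
    [0.0155,0,0.023,0,0,0],
    [0.021,0,0.0355,0,0,0],
    [0.0255,0,0.049,0,0,0],
    [0.029,0,0.0625,0,0,0],
    [0.0305,0,0.0745,0,0,0],
    [0.03,0,0.085,0,0,0],
    [0.029,0,0.095,0,0,0],
    [0.027,0,0.1055,0,0,0],
    [0.024,0,0.1155,0,0,0],
    [0.02,0,0.125,0,0,0],
    [0.0155,0,0.1345,0,0,0],
  ],
)

```text
clock: 17.7
tool_pos: [0.6212, -0.0656, 0.107]
eef_rot: [0.853, 0.364, 0.337, -0.163]
contact_force: [-0.2, -0.6, 0.9]
opening: 0.005
```

```bash
python3 - <<'E'
from h import *
st();p=snap('scene','s14');knobs(p,['leaf_tab','book','spine','pivot_right'])
im=p['img'][110:260,280:480];cv2.imwrite('pics/s14.png',cv2.resize(im,None,fx=4,fy=4,interpolation=2))
rows([165,170,175,178,180])
E
```

```text
t 17.7 pos [ 0.6212 -0.0656  0.107 ] q [ 0.8525  0.3645  0.3373 -0.163 ] F [-0.19 -0.58  0.86] op 0.005158510195566627 J [ 0.92  1.15 -0.99  1.96  1.25  0.14 -1.52]
leaf_tab [([0.6375, -0.0562, 0.1114], 0.7), ([0.7362, -0.0247, 0.0013], 0.41)]
book [([0.545, -0.1427, 0.0007], 0.87)]
spine [([0.5494, -0.1523, 0.0499], 0.9)]
pivot_right [([0.4365, -0.1365, 0.0599], 0.56)]
b [ -7.1 107.1] z 107.1
165 [120.9  90.6] [-1.6 14.2 20.7] [-3.   1.   0.2]
170 [123.4  80.5] [-6.9 14.6 29.8] [-3.   1.   0.2]
175 [125.   70.1] [-12.9  15.   38.3] [-3.   1.   0.2]
178 [125.5  63.8] [-16.9  15.3  43.2] [-3.   1.   0.2]
180 [125.7  59.7] [-19.7  15.4  46.3] [-3.   1.   0.2]
```

View pics/s14.png

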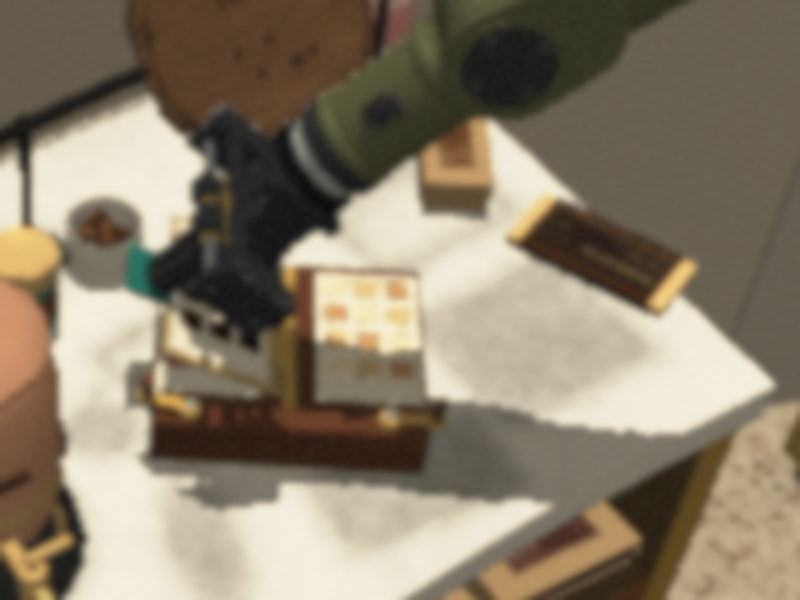

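Request:
carry_out(
  commands=[
    [0.002,0,-0.008,0,-3,0],
    [0.004,0,-0.0155,0,-7,0],
    [0.004,0,-0.0155,0,-11,0],
    [0.004,0,-0.0155,0,-15,0],
    [0.004,0,-0.0155,0,-20,0],
    [0.004,0,-0.0155,0,-20,0],
  ],
)

```text
clock: 18.55
tool_pos: [0.6177, -0.068, 0.1242]
eef_rot: [0.897, 0.389, 0.186, -0.098]
contact_force: [0.3, 0.6, 0.8]
opening: 0.006
```

```bash
cat >> h.py <<'E'
def go(pts,t):
    b,z,s=cur();print('b',b.round(1),'z',round(z,1))
    for p in pts:
        w=bw([np.array(p)/1e3],B)[0];q=rel(w,tilt(t),s);print(p,(q[:3]*1e3).round(1),q[3:].round(1))
E
python3 - <<'E'
from h import *
st();go([(6,115,110),(6,118,95),(6,121,80),(6,124,68),(6,125,58)],25)
p=wsnap('w15')
E
```

```text
t 18.55 pos [ 0.6177 -0.068   0.1242] q [ 0.8968  0.3892  0.1861 -0.098 ] F [0.25 0.65 0.83] op 0.006078817356168083 J [ 0.79  1.04 -1.05  1.85  1.03  0.57 -1.47]
b [ -7.2 103.2] z 124.2
(6, 115, 110) [ 4.6 14.1 17.1] [-2.7  0.8  1.6]
(6, 118, 95) [ 1.2 14.7 32. ] [-2.7  0.8  1.6]
(6, 121, 80) [-2.3 15.3 46.9] [-2.7  0.8  1.6]
(6, 124, 68) [-4.5 15.8 59.1] [-2.7  0.8  1.6]
(6, 125, 58) [-7.6 16.1 68.6] [-2.7  0.8  1.6]
```

View pics/w15.png

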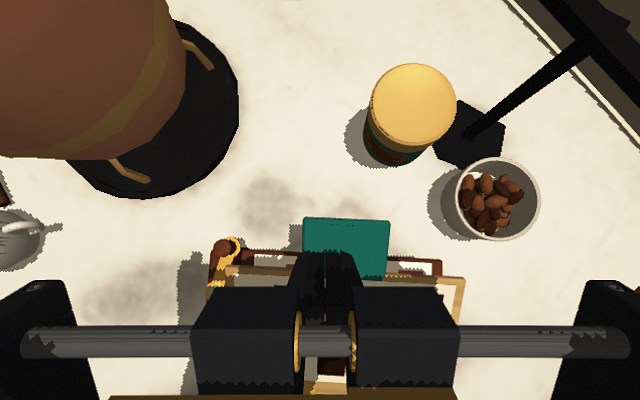

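Request:
carry_out(
  commands=[
    [0.002,0.005,0.005,-1,0,0.5],
    [0.0045,0.01,0.012,-2,0.5,1],
    [0.0045,0.014,0.018,-2.7,0.8,1.6],
    [0.003,0.0145,0.024,-2.7,0.8,1.6],
    [0.001,0.0147,0.031,-2.7,0.8,1.6],
    [-0.001,0.015,0.038,-2.7,0.8,1.6],
    [-0.002,0.015,0.045,-2.7,0.8,1.6],
    [-0.0035,0.0155,0.052,-2.7,0.8,1.6],
    [-0.0045,0.016,0.058,-2.7,0.8,1.6],
    [-0.006,0.016,0.063,-2.7,0.8,1.6],
    [-0.006,0.016,0.063,-2.7,0.8,1.6],
  ],
)

```text
clock: 19.7
tool_pos: [0.639, -0.0658, 0.0596]
eef_rot: [0.904, 0.37, 0.197, -0.082]
contact_force: [0.2, -0.3, 0.5]
opening: 0.004
```

```bash
python3 - <<'E'
from h import *
st();go([(6,124,66),(6,125,62),(6,125,58)],25)
p=snap('scene','s16');knobs(p,['leaf_tab','book'])
im=p['img'][110:260,280:480];cv2.imwrite('pics/s16.png',cv2.resize(im,None,fx=4,fy=4,interpolation=2))
E
```

```text
t 19.7 pos [ 0.639  -0.0658  0.0596] q [ 0.9041  0.3699  0.1973 -0.0824] F [ 0.23 -0.25  0.53] op 0.004039804195371534 J [ 0.69  1.09 -0.88  1.85  1.23  0.41 -1.68]
b [  6.2 119.9] z 59.6
(6, 124, 66) [ 6.4 -0.3 -4.1] [-0.1  0.3 -0.3]
(6, 125, 62) [ 5.7 -0.3 -0.1] [-0.1  0.3 -0.3]
(6, 125, 58) [ 4.  -0.2  3.6] [-0.1  0.3 -0.3]
leaf_tab [([0.6494, -0.0445, 0.0538], 0.78)]
book [([0.5469, -0.142, 0.003], 0.81), ([0.7386, -0.0229, 0.0029], 0.54)]
```

View pics/s16.png

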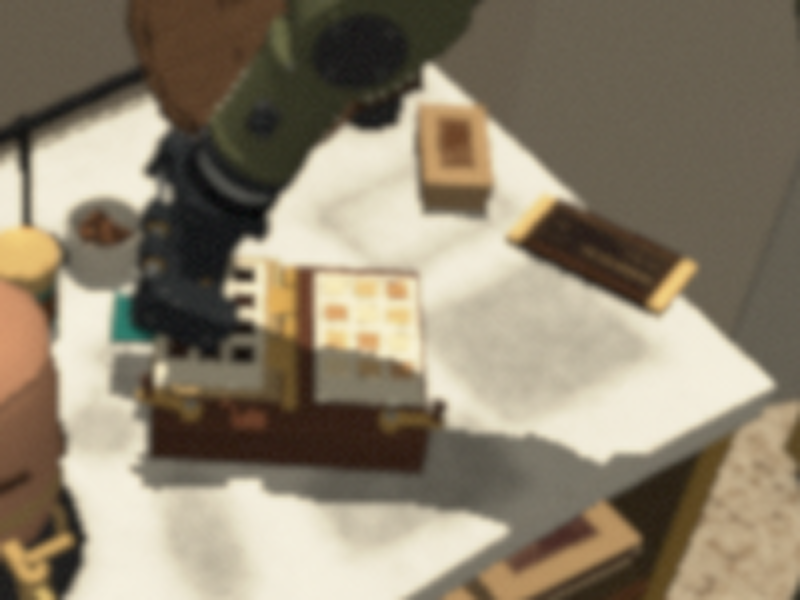

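Nearly flat. I'll press down a little further and watch the force.

Request:
carry_out(
  commands=[
    [0.001,0,0.002,0,0,0],
    [0.002,0,0.0045,0,0,0],
    [0.002,0,0.0045,0,0,0],
  ],
)

```text
clock: 20.15
tool_pos: [0.6419, -0.0639, 0.0576]
eef_rot: [0.904, 0.37, 0.198, -0.082]
contact_force: [-4.2, -2.5, 8.3]
opening: 0.006
```

Request:
carry_out(
  commands=[
    [0,0,-0.02,0,0,0],
    [0,0,-0.06,0,0,0],
    [0,0,-0.1,0,0,0],
    [0,-0.02,-0.13,0,0,0],
    [0,-0.04,-0.15,0,0,0],
    [0,-0.04,-0.15,0,0,0],
    [0,-0.04,-0.15,0,0,0],
    [0,-0.04,-0.15,0,0,0],
  ],
)

```text
clock: 20.95
tool_pos: [0.5699, -0.0797, 0.1925]
eef_rot: [0.904, 0.369, 0.197, -0.082]
contact_force: [-0.7, 1.0, -0.4]
opening: 0.002
```

```bash
cat >> h.py <<'E'
def ori(yaw,t): # tool x horizontally at yaw(deg), leaning back t
    a=np.radians(yaw);t=np.radians(t);f=np.array([np.cos(a),np.sin(a),0]);Z=np.array([0,0,1.])
    z=np.sin(t)*f-np.cos(t)*Z;x=np.cos(t)*f+np.sin(t)*Z;return np.c_[x,np.cross(z,x),z]
E
python3 - <<'E'
from h import *
s=st();p=wsnap('w17');knobs(p)
im=p['img'][150:400,150:550];cv2.imwrite('pics/w17z.png',cv2.resize(im,None,fx=2,fy=2,interpolation=2))
for P in [(.57,-.0,.2),(.57,.012,.1)]: print(rel(P,ori(90,25),s))
E
```

```text
t 20.95 pos [ 0.5699 -0.0797  0.1925] q [ 0.9044  0.3693  0.1975 -0.0822] F [-0.69  0.98 -0.37] op 0.001537240294611472 J [ 0.88  0.89 -1.12  1.97  0.98  0.54 -1.52]
holder_right_knob []
pivot_right [([0.6535, -0.0528, 0.0496], 0.35)]
holder_left_knob [([0.5692, -0.0141, 0.0706], 0.74)]
pivot_left [([0.5395, -0.0245, 0.0585], 0.77)]
leaf_tab [([0.6549, -0.0495, 0.052], 0.95)]
spine []
book []
[ 5.38000e-02 -5.69000e-02  1.67000e-02  1.90023e+01  2.21600e-01
 -4.13918e+01]
[ 1.97000e-02 -6.52000e-02  1.11100e-01  1.90023e+01  2.21600e-01
 -4.13918e+01]
```

View pics/w17.png

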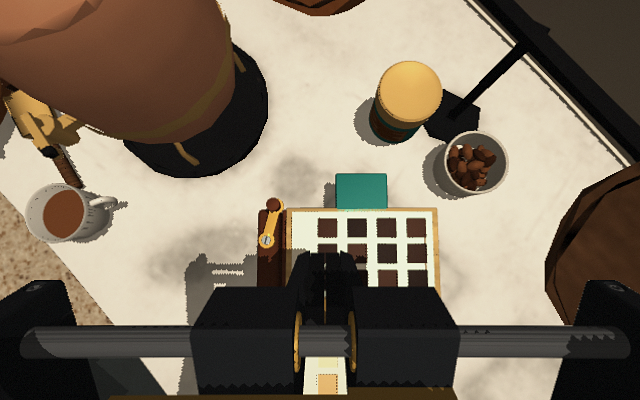

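The leaf lies flat on the left, with the green tab at (361,190). The left knob is at (273,205) and its pivot at (267,240).

```bash
python3 - <<'E'
from h import *
p=wsnap('w18')
for n,px,z in [('tab+32',(387,174),.054),('tab-20',(335,174),.054),('leafc 81,107',(438,209),.054),('leafc -69,107',(286,210),.054),('piv',(267,240),.06),('knob',(273,205),.077)]:
    w=atz(p,px,z,p['E']);print(n,w.round(4),wb(w,B).round(1))
for a in (1.24,.9,.6,.3,0):
    k=bw([[-.087+.034*np.cos(a),.075+.034*np.sin(a),0]],B)[0];print(a,k.round(4),'tcpY',k[1]+.0195)
E
```

```text
tab+32 [ 0.6712 -0.0679  0.054 ] [ 30.4 141.3]
tab-20 [ 0.6346 -0.0307  0.054 ] [-21.8 141.5]
leafc 81,107 [ 0.6809 -0.128   0.054 ] [ 79.9 105.8]
leafc -69,107 [ 0.5746 -0.0214  0.054 ] [-70.6 105.4]
piv [ 0.5415 -0.0299  0.06  ] [-87.9  75.9]
knob [ 0.57   -0.0132  0.077 ] [-79.7 107.9]
1.24 [ 0.5721 -0.0164  0.    ] tcpY 0.0030915325378531
0.9 [ 0.5753 -0.0275  0.    ] tcpY -0.007962923819923102
0.6 [ 0.5749 -0.0376  0.    ] tcpY -0.018116830467915793
0.3 [ 0.5715 -0.0472  0.    ] tcpY -0.02769893980807894
0 [ 0.5654 -0.0554  0.    ] tcpY -0.03585331055098456
```

```bash
python3 - <<'E'
from h import *
s=st()
for P in [(.571,.02,.17),(.571,.02,.12),(.571,.02,.068)]: print(P,rel(P,ori(90,25),s).round(4).tolist())
E
```

```text
t 21.4 pos [ 0.5694 -0.0791  0.1933] q [ 0.9041  0.3698  0.1978 -0.0823] F [-0.04  0.68 -0.31] op 0.004871487705809794 J [ 0.88  0.89 -1.12  1.98  0.98  0.54 -1.52]
(0.571, 0.02, 0.17) [0.0543, -0.0695, 0.0509, 19.0029, 0.1948, -41.3207]
(0.571, 0.02, 0.12) [0.0334, -0.0693, 0.0963, 19.0029, 0.1948, -41.3207]
(0.571, 0.02, 0.068) [0.0116, -0.0692, 0.1435, 19.0029, 0.1948, -41.3207]
```

Request:
carry_out(
  commands=[
    [0.01,-0.012,0.005,3.2,0,-7],
    [0.02,-0.024,0.01,6.4,0,-14],
    [0.03,-0.036,0.02,9.6,0,-21],
    [0.04,-0.048,0.03,12.8,0,-28],
    [0.05,-0.06,0.04,16,0,-35],
    [0.054,-0.0695,0.051,19,0.2,-41.3],
    [0.054,-0.0695,0.051,19,0.2,-41.3],
    [0.0335,-0.0695,0.096,19,0.2,-41.3],
    [0.0335,-0.0695,0.096,19,0.2,-41.3],
    [0.0335,-0.0695,0.096,19,0.2,-41.3],
  ],
)

```text
clock: 22.4
tool_pos: [0.5703, 0.0196, 0.1209]
eef_rot: [0.691, 0.689, 0.153, -0.153]
contact_force: [-0.8, 0.4, 0.6]
opening: 0.004
```

```bash
python3 - <<'E'
from h import *
s=st();p=wsnap('w19');knobs(p,['holder_left_knob'])
for P in [(.571,.018,.068),(.571,.008,.068),(.571,-.032,.068)]: print(P,rel(P,ori(90,25),s).round(4).tolist())
E
```

```text
t 22.4 pos [0.5703 0.0196 0.1209] q [ 0.6913  0.6894  0.1528 -0.1534] F [-0.77  0.41  0.58] op 0.0037292820800404955 J [ 0.75  1.21 -1.31  1.78  0.93  0.92 -0.79]
holder_left_knob [([0.5713, -0.014, 0.0684], 0.58)]
(0.571, 0.018, 0.068) [-0.0238, 0.0008, 0.0472, -0.0114, -0.0065, -0.156]
(0.571, 0.008, 0.068) [-0.0328, 0.0008, 0.043, -0.0114, -0.0065, -0.156]
(0.571, -0.032, 0.068) [-0.0691, 0.0009, 0.0261, -0.0114, -0.0065, -0.156]
```

View pics/w19.png

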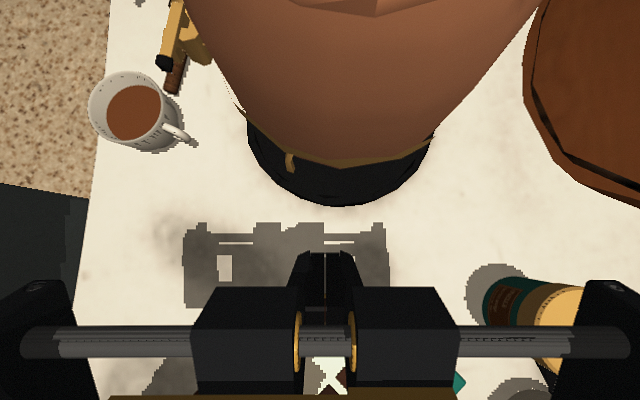

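Request:
carry_out(
  commands=[
    [-0.012,0,0.024,0,0,0],
    [-0.0238,0.001,0.0472,0,0,0],
    [-0.0238,0.001,0.0472,0,0,0],
    [-0.0275,0.001,0.0455,0,0,0],
    [-0.031,0.001,0.0438,0,0,0],
    [-0.0347,0.001,0.0421,0,0,0],
    [-0.0383,0.001,0.0404,0,0,0],
    [-0.042,0.001,0.0387,0,0,0],
    [-0.0455,0.001,0.0371,0,0,0],
    [-0.0492,0.001,0.0354,0,0,0],
    [-0.0528,0.001,0.0337,0,0,0],
    [-0.0564,0.001,0.032,0,0,0],
  ],
)

```text
clock: 23.7
tool_pos: [0.5717, -0.018, 0.0675]
eef_rot: [0.691, 0.69, 0.153, -0.153]
contact_force: [0.1, 1.1, 0.4]
opening: 0.005
```

```bash
python3 - <<'E'
from h import *
s=st();p=snap('top','t20');knobs(p,['holder_left_knob','pivot_left','book'])
im=p['img'][170:290,290:420];cv2.imwrite('pics/t20.png',cv2.resize(im,None,fx=5,fy=5,interpolation=2))
p=snap('scene','s20');knobs(p,['holder_left_knob','pivot_left','leaf_tab','book'])
im=p['img'][130:240,280:420];cv2.imwrite('pics/s20.png',cv2.resize(im,None,fx=5,fy=5,interpolation=2))
for P in [(.571,-.018,.068),(.571,-.03,.068),(.571,-.036,.068)]: print(P,rel(P,ori(90,25),s).round(4).tolist())
E
```

```text
t 23.7 pos [ 0.5717 -0.018   0.0675] q [ 0.6905  0.6902  0.1529 -0.1531] F [0.11 1.12 0.45] op 0.005421602266506162 J [ 0.79  1.29 -1.26  1.76  0.99  0.91 -0.72]
holder_left_knob []
pivot_left [([0.538, -0.0283, 0.0581], 0.76)]
book [([0.5474, -0.1449, -0.0062], 0.87), ([0.741, -0.0279, -0.0035], 0.18)]
holder_left_knob [([0.57, -0.0425, 0.0708], 0.35)]
pivot_left [([0.5347, -0.0285, 0.0573], 0.87), ([0.5706, -0.0443, 0.0665], 0.74)]
leaf_tab [([0.6506, -0.0452, 0.0524], 0.88), ([0.738, -0.0214, 0.0011], 0.34)]
book [([0.5485, -0.1438, 0.004], 0.63)]
(0.571, -0.018, 0.068) [0.0002, -0.0007, -0.0005, -0.0097, 0.0126, -0.0281]
(0.571, -0.03, 0.068) [-0.0107, -0.0007, -0.0056, -0.0097, 0.0126, -0.0281]
(0.571, -0.036, 0.068) [-0.0161, -0.0007, -0.0081, -0.0097, 0.0126, -0.0281]
```

View pics/s20.png

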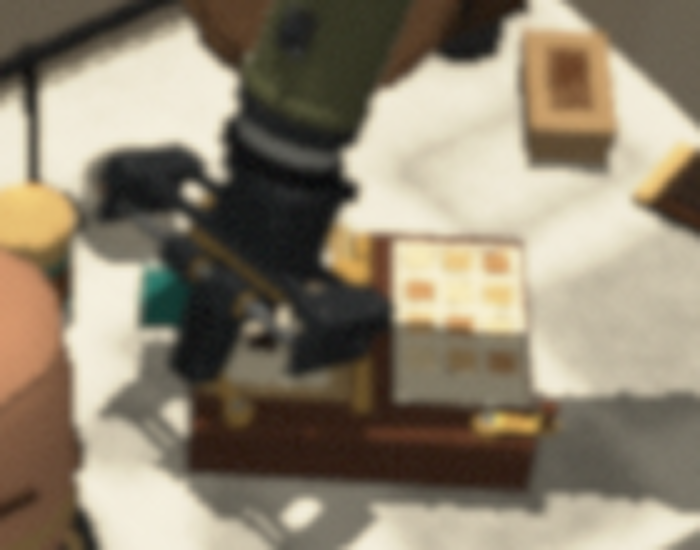

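View pics/t20.png

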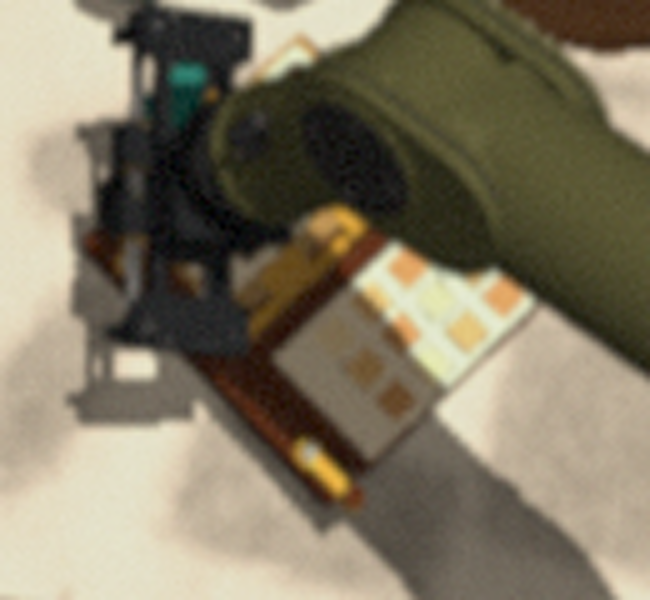

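Request:
carry_out(
  commands=[
    [-0.0027,-0.001,-0.0013,0,0,0],
    [-0.0055,-0.002,-0.0028,0,0,0],
    [-0.008,-0.003,-0.004,0,0,0],
    [-0.0107,-0.003,-0.0052,0,0,0],
    [-0.0107,-0.003,-0.0052,0,0,0],
  ],
)

```text
clock: 24.65
tool_pos: [0.5685, -0.0299, 0.0677]
eef_rot: [0.691, 0.69, 0.153, -0.153]
contact_force: [-0.0, 0.8, 0.9]
opening: 0.004
```

```bash
python3 - <<'E'
from h import *
s=st()
for i in range(2):
    p=snap('scene','s21');knobs(p,['holder_left_knob','pivot_left'])
im=p['img'][130:240,280:420];cv2.imwrite('pics/s21.png',cv2.resize(im,None,fx=5,fy=5,interpolation=2))
E
```

```text
t 24.65 pos [ 0.5685 -0.0299  0.0677] q [ 0.6907  0.69    0.1529 -0.1531] F [-0.02  0.76  0.95] op 0.004251597781559217 J [ 0.81  1.29 -1.27  1.76  0.99  0.92 -0.7 ]
holder_left_knob [([0.5646, -0.0508, 0.0713], 0.61)]
pivot_left [([0.5364, -0.0286, 0.0556], 0.81)]
holder_left_knob []
pivot_left [([0.5351, -0.0286, 0.0568], 0.57)]
```

View pics/s21.png

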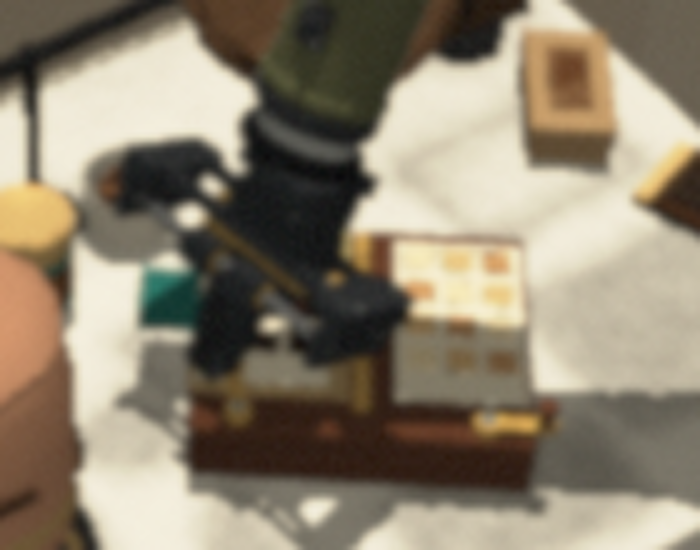

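Request:
carry_out(
  commands=[
    [0.0045,0,0.002,0,0,0],
    [0.009,0,0.004,0,0,0],
    [0.025,0,-0.03,0,0,0],
    [0.043,0,-0.07,0,0,0],
    [0.045,0,-0.09,0,0,0],
    [0.01,0,-0.12,0,0,0],
    [-0.022,0,-0.154,0,0,0],
    [-0.022,0,-0.154,0,0,0],
    [-0.022,0,-0.154,0,0,0],
    [-0.022,0,-0.154,0,0,0],
  ],
)

```text
clock: 25.95
tool_pos: [0.5682, -0.1129, 0.1979]
eef_rot: [0.69, 0.691, 0.153, -0.154]
contact_force: [0.2, 0.1, -0.9]
opening: 0.006
```

```bash
python3 - <<'E'
from h import *
s=st();p=wsnap('w22');knobs(p)
im=p['img'][100:400,120:520];cv2.imwrite('pics/w22z.png',cv2.resize(im,None,fx=2,fy=2,interpolation=2))
E
```

```text
t 25.95 pos [ 0.5682 -0.1129  0.1979] q [ 0.6896  0.6911  0.1529 -0.1535] F [ 0.22  0.1  -0.9 ] op 0.005795960615361265 J [ 0.95  1.15 -1.4   1.62  0.76  1.17 -0.48]
holder_right_knob [([0.4071, -0.1611, 0.069], 0.98)]
pivot_right [([0.4327, -0.1303, 0.0535], 0.87), ([0.7351, -0.0296, -0.0049], 0.47)]
holder_left_knob [([0.5677, -0.0548, 0.0699], 0.69)]
pivot_left [([0.4345, -0.1344, 0.0537], 0.49)]
leaf_tab [([0.4321, -0.1302, 0.0546], 0.72)]
spine [([0.7381, -0.0298, -0.0038], 0.5)]
book []
```

View pics/w22z.png

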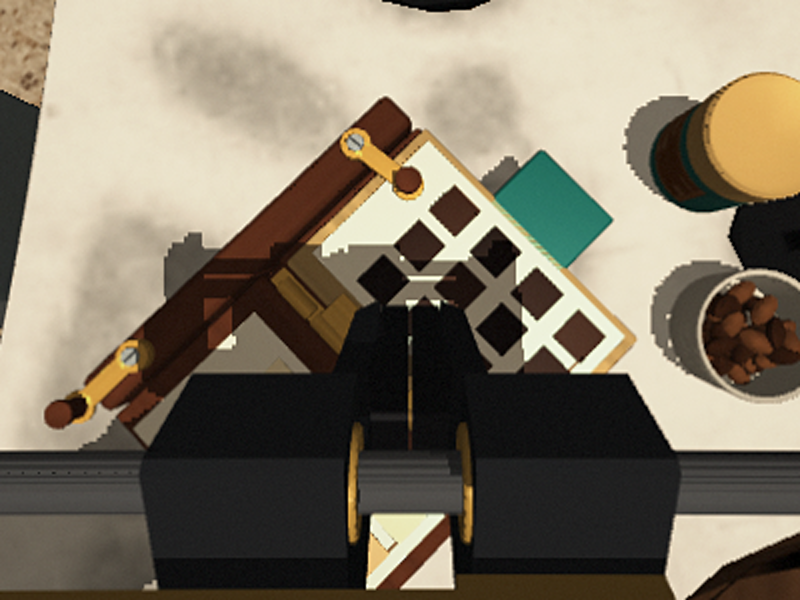

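```bash
python3 - <<'E'
from h import *
st();p=wsnap('w23')
z=lambda u,v:(u/2+120,v/2+100)
B2=fit(p,[z(355,143),z(130,355),z(612,220),z(541,152),z(635,338),z(427,131)],[[-87,75,60],[-87,-75,60],[32,142,54],[-20,142,54],[81,107,54],[-69,107,54]])
pv=wb(atz(p,z(355,143),.06,p['E']),B2);pr=wb(atz(p,z(130,355),.06,p['E']),B2)
for px,q in [((408,180),pv),((60,413),pr)]:
    w=atz(p,z(*px),.077,p['E']);k=wb(w,B2);d=k-q;print(w.round(4),k.round(1),q.round(1),np.linalg.norm(d),np.arctan2(abs(d[1])*np.sign(d[1]*q[1]),d[0]))
E
```

```text
t 26.35 pos [ 0.5687 -0.114   0.198 ] q [ 0.6902  0.6905  0.153  -0.1531] F [ 0.53 -0.    0.12] op 0.006374902871826708 J [ 0.95  1.15 -1.4   1.61  0.76  1.17 -0.48]
B [ 0.5488 -0.1463 -0.7998] res [-0.4 -0.2 -0.8 -0.5  1.3 -0.8 -0.   1.7  1.1 -1.9 -1.2  1.6]
[ 0.569 -0.053  0.077] [-52.8  79.5] [-86.8  75.4] 34.21285803114738 0.1198791853611534
[ 0.4127 -0.1592  0.077 ] [ -85.6 -106.6] [-86.8 -74. ] 32.548870160648946 1.5337602434074071
```

```bash
python3 - <<'E'
from h import *
s=st()
for P in [(.567,-.012,.17),(.567,-.012,.12),(.567,-.016,.068),(.567,-.028,.068),(.566,-.0335,.068)]: print(P,rel(P,ori(90,25),s).round(4).tolist())
E
```

```text
t 26.4 pos [ 0.5688 -0.1142  0.198 ] q [ 0.6903  0.6904  0.153  -0.1531] F [ 0.97 -0.23  0.09] op 0.005821540050621394 J [ 0.95  1.15 -1.4   1.61  0.76  1.17 -0.48]
(0.567, -0.012, 0.17) [0.0808, -0.0018, 0.0686, -0.0044, 0.0026, 0.0021]
(0.567, -0.012, 0.12) [0.0596, -0.0017, 0.1139, -0.0044, 0.0026, 0.0021]
(0.567, -0.016, 0.068) [0.034, -0.0017, 0.1593, -0.0044, 0.0026, 0.0021]
(0.567, -0.028, 0.068) [0.0232, -0.0017, 0.1543, -0.0044, 0.0026, 0.0021]
(0.566, -0.0335, 0.068) [0.0182, -0.0027, 0.1519, -0.0044, 0.0026, 0.0021]
```

Request:
carry_out(
  commands=[
    [0.04,-0.001,0.034,0,0,0],
    [0.08,-0.002,0.068,0,0,0],
    [0.081,-0.002,0.069,0,0,0],
    [0.0595,-0.002,0.114,0,0,0],
    [0.047,-0.002,0.139,0,0,0],
    [0.034,-0.002,0.159,0,0,0],
    [0.034,-0.002,0.159,0,0,0],
    [0.0285,-0.002,0.157,0,0,0],
    [0.023,-0.002,0.154,0,0,0],
    [0.0205,-0.002,0.153,0,0,0],
    [0.018,-0.003,0.152,0,0,0],
    [0.018,-0.003,0.152,0,0,0],
  ],
)

```text
clock: 27.6
tool_pos: [0.5662, -0.0339, 0.0689]
eef_rot: [0.69, 0.69, 0.154, -0.153]
contact_force: [-0.0, 0.7, 1.8]
opening: 0.004
```

```bash
python3 - <<'E'
from h import *
s=st()
E
```

```text
t 27.6 pos [ 0.5662 -0.0339  0.0689] q [ 0.6905  0.6901  0.1538 -0.1527] F [-0.02  0.68  1.75] op 0.003588283259439014 J [ 0.81  1.27 -1.24  1.77  0.96  0.89 -0.68]
```

Request:
carry_out(
  commands=[
    [-0.0005,-0.0005,0,0,0,0],
    [-0.001,-0.001,-0.0005,0,0,0],
    [-0.001,-0.001,-0.0005,0,0,0],
  ],
)

```text
clock: 27.9
tool_pos: [0.5658, -0.0342, 0.0687]
eef_rot: [0.69, 0.69, 0.154, -0.153]
contact_force: [1.8, 2.3, 2.1]
opening: 0.005
```

Request:
carry_out(
  commands=[
    [0.0045,0,0.002,0,0,0],
    [0.009,0,0.004,0,0,0],
    [0.025,0,-0.03,0,0,0],
    [0.043,0,-0.07,0,0,0],
    [0.045,0,-0.09,0,0,0],
    [0.01,0,-0.12,0,0,0],
    [-0.022,0,-0.154,0,0,0],
    [-0.022,0,-0.154,0,0,0],
    [-0.022,0,-0.154,0,0,0],
    [-0.022,0,-0.154,0,0,0],
  ],
)

```text
clock: 28.9
tool_pos: [0.5639, -0.1188, 0.1976]
eef_rot: [0.69, 0.691, 0.152, -0.154]
contact_force: [-0.1, 0.6, 0.9]
opening: 0.007
```

```bash
python3 - <<'E'
from h import *
s=st();p=wsnap('w24');knobs(p)
im=p['img'][100:400,120:520];cv2.imwrite('pics/w24z.png',cv2.resize(im,None,fx=2,fy=2,interpolation=2))
E
```

```text
t 28.9 pos [ 0.5639 -0.1188  0.1976] q [ 0.6897  0.691   0.1523 -0.1537] F [-0.09  0.56  0.86] op 0.006864714106102718 J [ 0.96  1.14 -1.39  1.62  0.75  1.16 -0.46]
holder_right_knob [([0.4129, -0.1581, 0.0676], 0.73)]
pivot_right [([0.4341, -0.1346, 0.0556], 0.62)]
holder_left_knob [([0.5627, -0.0575, 0.0704], 0.77)]
pivot_left [([0.5418, -0.0275, 0.0581], 0.83), ([0.4173, 0.138, -0.0016], 0.28)]
leaf_tab [([0.6554, -0.0511, 0.0501], 0.7)]
spine []
book []
```

View pics/w24z.png

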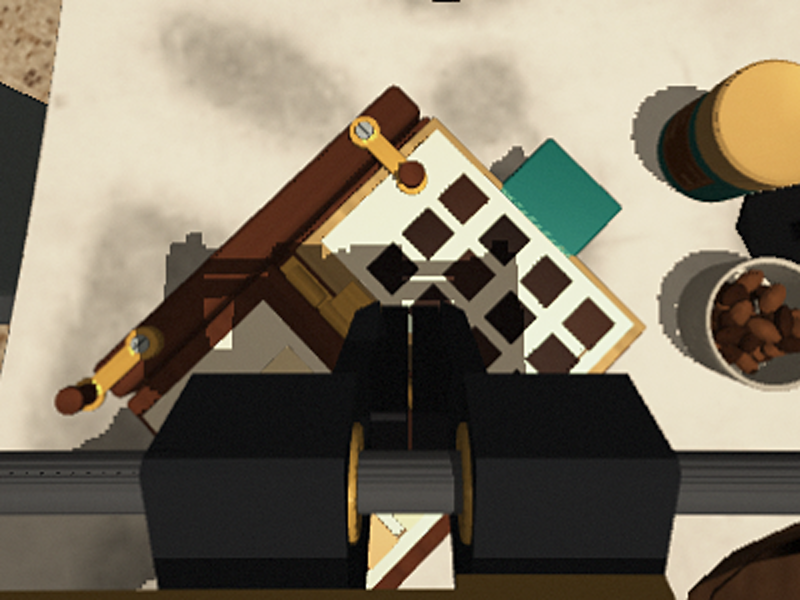

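```bash
python3 - <<'E'
from h import *
st();p=wsnap('w25')
z=lambda u,v:(u/2+120,v/2+100)
B2=fit(p,[z(365,130),z(142,344),z(621,209),z(550,139),z(645,326),z(436,118)],[[-87,75,60],[-87,-75,60],[32,142,54],[-20,142,54],[81,107,54],[-69,107,54]])
pv=wb(atz(p,z(365,130),.06,p['E']),B2);pr=wb(atz(p,z(142,344),.06,p['E']),B2)
for px,q,zz in [((411,173),pv,.077),((414,181),pv,.059),((68,401),pr,.077)]:
    w=atz(p,z(*px),zz,p['E']);k=wb(w,B2);d=k-q;print(w.round(4),k.round(1),q.round(1),np.linalg.norm(d),np.arctan2(d[1]*np.sign(q[1]),d[0]))
im=p['img'][140:230,280:400];cv2.imwrite('pics/w25z.png',cv2.resize(im,None,fx=6,fy=6,interpolation=2))
E
```

```text
t 29.3 pos [ 0.5647 -0.1197  0.1981] q [ 0.6902  0.6905  0.1529 -0.1531] F [-0.16  0.19 -0.33] op 0.008142592908887305 J [ 0.96  1.14 -1.39  1.62  0.75  1.16 -0.46]
B [ 0.5499 -0.1459 -0.7973] res [-0.5 -0.8 -1.1  0.   1.5 -0.   0.1  1.2  1.  -1.3 -1.   0.9]
[ 0.5664 -0.0553  0.077 ] [-53.3  75.1] [-87.2  75.9] 33.89585940182356 -0.024851942068023304
[ 0.5679 -0.0562  0.059 ] [-51.6  75.6] [-87.2  75.9] 35.60633512543806 -0.010055209331903183
[ 0.4118 -0.1596  0.077 ] [ -86.7 -108.4] [-86.2 -74.2] 34.144646615063245 1.5849430284877697
```

View pics/w25z.png

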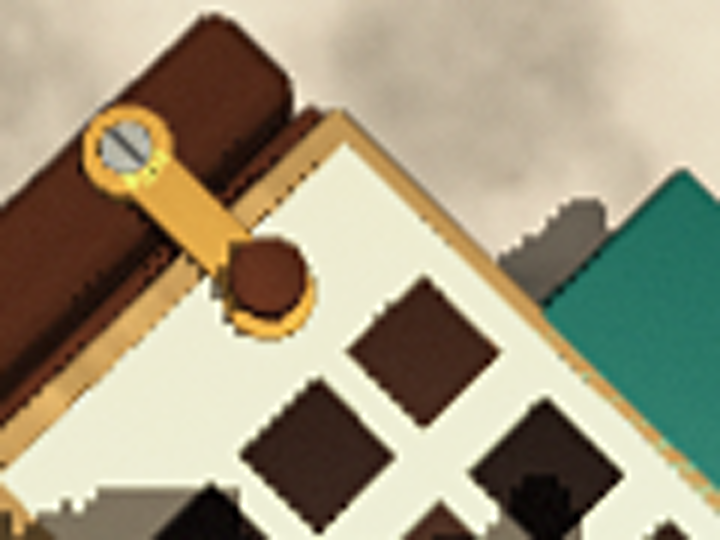

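```bash
python3 - <<'E'
from h import *
p=snap('scene','s26');knobs(p,['book','leaf_tab','tin','gift_box','tablet','dish','cup'])
r.finish_job();st()
E
```

```text
book [([0.5471, -0.1394, 0.0005], 0.94)]
leaf_tab [([0.6491, -0.0456, 0.0524], 0.97), ([0.5612, -0.0562, 0.0665], 0.17)]
tin [([0.7349, -0.0245, 0.0003], 0.81)]
gift_box [([0.6293, -0.435, 0.0021], 0.59), ([0.7448, -0.1283, 0.0042], 0.45)]
tablet [([0.4683, -0.4482, -0.0028], 0.88), ([0.6481, -0.0484, 0.0497], 0.23)]
dish [([0.7475, -0.1268, 0.0014], 0.67)]
cup [([0.4181, 0.1393, -0.0003], 0.7)]
the job is handed in; nothing more can be done
the job is handed in; nothing more can be done
```

The page is turned and the job is handed in. I worked in the order asked and only pushed, with shut fingers:
- **Right holder:** pushed aside to its stop and left there.
- **Leaf:** lifted by its green tab, carried over the spine and pressed flat on the left.
- **Left holder:** pushed back over the leaf.

**Final checks (wrist camera)**
- **Holders:** the right one measured about 1.58 rad (1.53–1.58 across views), and the left one about -0.02 rad (a second estimate gave -0.01).
- **Leaf:** the left tab and leaf corners match a flat leaf within about 1.5 mm. The tab is at z ≈ 52 mm.
- **Book:** it stands within about 1 mm of the careful fit made before the leaf turn, at (0.550, -0.146), yaw about -45.5°. An early rough fit was off by several mm, because the arm was still settling when I took that picture.
- **Things around it:** the tin, gift box, tablet, dish and cup read within about 4 mm of their starting positions. I did not re-check the bell, pod and scoop, but the arm never went near them.

**Forces and time:** the largest force I read was about 10 N, while pressing the leaf flat. The clock was at about 29 s at the last reading, with the gripper clear of the book.

**Disagreements:** the arm lagged and drifted up to about 20 mm near a wrist singularity while the leaf was coming down. I reduced the tool tilt and finished the press from there. The scene camera's last reading put the book's y at -0.139, about 7 mm from the wrist fit. I trusted the wrist fit because it uses six known points.

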